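# Change the boards in the test fixture

## Task

The board with the big copper coil is through its test and the flat board waiting in the blue cradle is next. Lift the hold-down frame off the test fixture, swap the two boards so that the flat board sits in the fixture and the coil board in the blue cradle, both flat on their seats between the pegs, and put the frame back over the guide pins so that it lies level on its posts above the flat board. The two pink foam rests are free spots to use on the way; keep both boards level while you carry them, leave the tip cleaner with the brass wool where it stands, and do not run the arm into the microscope at the right.

Things in the scene. Friction and masses are not known exactly. Their poses are not given: they have to be found in the camera images.
- test_fixture: Fixed test fixture: dark steel base 126x134 mm on feet, top at z 28 mm; black seat (68x108, top at z 42, long side along y). Eight pegs (+15 mm) bound 74x111 mm for a board; taper adds 2 mm. Finger notches: for |y|<18 only |x|<20 is above z 28. Four posts at x+-48 y+-52, top z 59, carry the frame; 8 mm guide pins to z 83 on posts (+48,+52), (-48,-52). Origin: underside centre
- cradle: Fixed blue plastic cradle holding the flat board at the start: base 110x134 mm on feet, white pegs, no guide pins. Seat, eight pegs and finger notches exactly as on the test fixture: seat top at z 42 mm, long side along y, 74x111 mm between the pegs, notches to z 28 at the middle of the long sides (pegs beside them at x+-41, y+-36). A board may go in either way round. Origin: underside centre
- rest_a: Fixed low rest on rubber feet topped with flat pink antistatic foam, 130 (x) x136 (y) mm, top 26 mm above the bench, empty at the start: a free spot to set one thing down for the moment. Origin: centre of its underside, on the bench
- rest_b: Fixed low rest on rubber feet topped with flat pink antistatic foam, 130 (x) x136 (y) mm, top 26 mm above the bench, empty at the start: a free spot to set one thing down for the moment. Origin: centre of its underside, on the bench
- hold_down: Loose frame, 0.27-0.5 kg: aluminium window plate 120 (x) x128 (y) x6 mm; black bar handle along x, 14 mm thick, 94 long, axis 50 mm above the plate's underside: grasp its middle, closing along y. 16 mm holes at (+48,+52), (-48,-52) go over the guide pins, either way round; seated, origin at z 59. Soft plungers (<0.5 N) hang 12.5 mm below and yield fully. Origin: centre of plate underside
- coil_board: Loose green board with a big copper-wound ring coil on four standoffs, 66 (x) x100 (y) x34 mm, 0.14-0.28 kg. The 2 mm board lies 10 mm above its feet; the coil, 54 mm wide, 16 to 34 mm above. Grasp by the long edges near mid-length, closing along x (66 mm), fingertips below the board. Origin: level of the feet; outline x -33..33, y -52..48 mm
- flat_board: Loose flat green board with only small parts, 64 (x) x100 (y) mm, 18 mm high over its parts, 0.04-0.07 kg. The 2 mm board lies 3 mm above its underside (a block 58x90 mm is beneath it). Grasp by the long edges at mid-length, closing along x (64 mm), fingertips below the board. Origin: centre of its underside
- tip_cleaner: Bystander: loose black round cup of brass wool for cleaning soldering tips, 72 mm across, 69 mm high over the wool; to be left alone. Origin: centre of its underside. (Also fixed nearby: the microscope, whose head hangs 175 mm above the bench and up at world x 0.46 to 0.61, y -0.30 to -0.44 m; from its start the arm must first come ahead of the base, then out to the work.)
There are look-alikes about, which are no part of the job. Leave any turquoise look-alike of the coil_board alone.

How it is judged (in metres and radians):
At the end, for the whole second after the job is handed in: Flat board in the test fixture, coil board in the blue cradle: within 10 mm of the seat centre, on the seat (4 mm), level (0.06 rad), square (0.17 rad). Hold-down frame level on the fixture posts over the guide pins (10 mm; height 4 mm). All released and at rest (horizontal distance between each of flat_board, hold_down and test_fixture below 0.01 m and z of flat_board in the frame of test_fixture between 0.038 and 0.046 m and angle between each of flat_board, coil_board, hold_down's own z axis and vertical below 0.06 rad and angle between the y axis of flat_board and the y axis of test_fixture, either way round below 0.17 rad and horizontal distance between coil_board and cradle below 0.01 m and z of coil_board in the frame of cradle between 0.038 and 0.046 m and angle between the y axis of coil_board and the y axis of cradle, either way round below 0.17 rad and z of hold_down in the frame of test_fixture between 0.055 and 0.063 m and linear speed of each of flat_board, coil_board, hold_down below 0.02 m/s); the robot touches nothing.
It fails at once if a board was tipped more than 40 degrees (angle between any of coil_board, flat_board's own z axis and vertical above 0.7 rad).
It fails at once if the tip cleaner was moved more than 30 mm (distance of tip_cleaner from where it was at the start of the episode above 0.03 m).
It also fails if it takes over 128 s, if anything falls off the work surface, if the arm or the gripper's body presses on something with over 40 N, if the wrist force passes 120 N, or if a joint passes its speed limit or range.

## Robot

A 6-joint arm with a two-finger parallel gripper is mounted at the origin on a cart in front of the work surface, level with it; the furniture and walls round the work are solid. World frame = base frame: x ahead of the robot, y to its left, z up, the work surface at z = 0. Lengths are in m, angles in degrees, forces in N, time in s.
With the tool pointing down it reaches from about 0.325 to 0.9 m from the base axis. Payload 6.1 kg.
Tool frame: the origin (TCP) lies at the centre of the arm's flange, where the gripper is bolted on; the fingertips stand 182 mm ahead of it and the grasp point (between the pads) lies 164 mm ahead of it (ctrl.grip_depth is the distance from the TCP to the grasp point, in m); z points along the fingers, y is the line along which they close (so a half turn about z gives the same grasp; the last joint's range is limited). The gripper opens to 87 mm and grips with 3 to 60 N. Pads are 19 mm wide; open, the fingers measure 117 mm over their backs; the gripper's body (75 mm by 190 mm) begins 51 mm behind the grasp point.
Start: joints at [64.567, 12.628, 87.462, -0, 79.91, -7.225], TCP at [0.195, 0.594, 0.405] pointing down, gripper open.
Joint ranges: [-170.65, 170.65], [-52.31, 119.04], [5.05, 147.46], [-71.25, 251.25], [11.57, 151.72], [-153.62, 153.62]. Speed limits (degrees/s): [147.25, 147.25, 172.46, 180, 180, 180].

## Interface

Orientations are given as a 3x3 rotation matrix whose columns are the frame's x, y, z axes.
In Python, from plant import readout, eyes, ctrl, nets gives the robot as it stands.
- The arm moves only by the shell command python3 -m creep 'ROWS' [OPENING] [FORCE]. ROWS is a JSON object whose one key "plan" holds one flat list of numbers, 6 for each row, row after row: the shift along the tool's x, y, z in units of 60 mm (1.0 is 60 mm), then the turn, a rotation vector about the tool's x, y, z in rad. In form: {"plan": [x, y, z, wx, wy, wz, x, y, z, wx, wy, wz, ...]}. A call has 1 to 5 rows; each row shifts and turns the commanded pose from where the row before left it, along the tool's axes as they then stand; what a row does not reach is not made up. A row lasts 1/8 s, in which the tool goes at most 62.5 mm and 10.7 degrees, less where a joint would pass 70% of its speed; a pose out of reach is approached as far as the arm can. A call is refused whole if a number of a shift passes 1 or a number of a turn 0.188, either way. A call with a gripper value outside its range is refused whole. OPENING is the closure, from 0 (fully open) to 1 (shut), set as the call begins (- or left out, the last holds). The fingers move at their own pace and stop on an object; FORCE is the grip in N (left out, the last holds). Time passes only in rows, so rows that do not move let the fingers close. It gives the time, the measured TCP pose, the force, the opening and the grip force at its end, in the units of the state.
- readout.state(): the state, without advancing time (a new reading comes with each control period).
- eyes.camera(name): name is "scene" or "top"; returns a dict with "img" (420x560x3 uint8, red, green, blue), "camera_matrix" (3x3 intrinsics, pixels), "T" (4x4, takes a point from camera to world coordinates). Camera axes: x right, y down, z forward; pixel columns grow to the right and rows downward; lengths in m; the calibration is good to about 2 mm. A picture is of the moment at which its call begins. There is no depth.
- ctrl.finish_job(): hands the job in; it is judged then, once.
Trained networks look in a picture, given as the dict that the camera call returned (one of the last four; its "shot" number tells which), for a name from the list of things; names that differ only in an ending like _2 or _b are one class to them, and where a whole thing is asked for, a point or a joint stands for the part that bears it (a point fixed in the world has none). Each returns a list of dicts, best first, with "score" (0 to 1); they miss things now and then, are a little off and sometimes report something else, mostly with a low value. They report only what shows in the picture. A call takes as long as a camera call. They do not tell look-alikes from the thing itself.
- nets.recognise(picture, label): "bbox" ([left, top, right, bottom] in pixels, round what is visible of it).
- nets.trace(picture, label): "mask" (420x560 bool, what is visible of it) and "bbox" ([left, top, right, bottom] in pixels, round what is visible of it).
The state is a dict: "t": time; "joint_pos": joint angles; "qvel": joint speeds; "effort": joint torques, N m; "tcp_pos": TCP position; "eef_rot": TCP orientation; "ft_force": force on the tool from outside, world axes, zero at the start; "moment": the same for the moment, N m; "opening": opening from 0.0 (shut) to 1.0 (fully open); "gripper_force": force on a finger pad.
Only numpy, scipy, OpenCV 4.12 (cv2) and the standard library are available. Lean on these libraries where they do the work, as an engineer would, in place of code of your own. Each camera call takes 0.05 s, during which the arm holds its last target. There are 200 camera calls.

## Working session

There is one attempt and no reset: what is moved stays moved. The work goes in short steps, Python scripts to look and compute and a shell command to move; the robot and the scene stay as the last step left them, time stands still between calls to the robot, and variables do not carry over. Pictures are saved under pics/ and viewed, at most 14 in all, crops included, and the job is handed in when it is done.

```bash
mkdir -p pics; ls
cat > h.py <<'E'
import numpy as np, cv2
from plant import readout, eyes, ctrl, nets
def save(p,n): cv2.imwrite('pics/'+n+'.png',cv2.cvtColor(p['img'],cv2.COLOR_RGB2BGR))
def proj(p,X):
    T=np.linalg.inv(p['T']); c=(T[:3,:3]@np.array(X,float).T).T+T[:3,3]; u=(p['camera_matrix']@c.T).T; return u[:,:2]/u[:,2:]
def onplane(p,uv,z):
    d=p['T'][:3,:3]@np.linalg.inv(p['camera_matrix'])@np.array([uv[0],uv[1],1.]); o=p['T'][:3,3]; return o+d*(z-o[2])/d[2]
E
python3 - <<'E'
from h import *
s=readout.state(); print(s)
for n in('scene','top'):
    p=eyes.camera(n); save(p,n+'0'); print(n,p['T'].round(3).tolist(),p['camera_matrix'].round(1).tolist(),p.get('shot'))
    for l in ['test_fixture','cradle','rest_a','hold_down','coil_board','flat_board','tip_cleaner']:
        print(l,[(np.round(d['bbox']).tolist(),round(float(d['score']),2)) for d in nets.recognise(p,l)])
E
```

```text
pics
{'t': 0.0, 'joint_pos': array([ 6.45651415e+01,  1.26767756e+01,  8.75250464e+01,  1.31135094e-04,
        7.99086911e+01, -7.22518243e+00]), 'qvel': array([ 0.03859742, -0.02050143, -0.01297905, -0.0570356 ,  0.00544488,
        0.06676195]), 'effort': array([-1.32125315e-03, -4.94609106e+01, -3.87372530e+01,  6.98041753e-02,
        5.68153861e-02, -1.09183006e-04]), 'tcp_pos': array([0.19520249, 0.5934617 , 0.40362695]), 'eef_rot': array([[-9.49919063e-01,  3.12494933e-01, -8.30431500e-04],
       [ 3.12495941e-01,  9.49917500e-01, -1.74089556e-03],
       [ 2.44820373e-04, -1.91321635e-03, -9.99998140e-01]]), 'ft_force': array([-0.14942583, -0.10211536, -0.28948819]), 'moment': array([-0.00866442, -0.00822547,  0.00381682]), 'gripper_force': 0.0, 'opening': 0.9995905123799016}
scene [[0.725, -0.474, 0.499, -0.224], [-0.688, -0.494, 0.531, -0.934], [-0.006, -0.729, -0.685, 1.098], [0.0, 0.0, 0.0, 1.0]] [[474.6, 0.0, 278.8], [0.0, 474.6, 206.7], [0.0, 0.0, 1.0]] 1
test_fixture [([240.0, 209.0, 298.0, 263.0], 0.56)]
cradle [([205.0, 192.0, 257.0, 235.0], 0.89)]
rest_a [([280.0,
[... 284 characters left out ...]
168.0, 172.0], 0.69)]
top [[0.005, -0.983, 0.182, 0.201], [-1.0, -0.004, 0.002, -0.139], [-0.001, -0.182, -0.983, 1.713], [0.0, 0.0, 0.0, 1.0]] [[433.1, 0.0, 278.1], [0.0, 433.1, 209.5], [0.0, 0.0, 1.0]] 2
test_fixture [([269.0, 214.0, 300.0, 247.0], 0.44)]
cradle [([229.0, 219.0, 262.0, 247.0], 0.91)]
rest_a [([270.0, 171.0, 307.0, 204.0], 0.74), ([171.0, 220.0, 208.0, 255.0], 0.7)]
hold_down [([271.0, 209.0, 307.0, 246.0], 0.95)]
coil_board [([276.0, 216.0, 303.0, 234.0], 0.79), ([397.0, 199.0, 425.0, 225.0], 0.73)]
flat_board [([229.0, 224.0, 256.0, 242.0], 0.79), ([170.0, 219.0, 206.0, 256.0], 0.39), ([270.0, 214.0, 299.0, 246.0], 0.23)]
tip_cleaner [([135.0, 224.0, 160.0, 248.0], 0.53)]
```

Run:
```python
import cv2
a=cv2.imread('pics/scene0.png')[140:350,130:450]; cv2.imwrite('pics/s1.png',cv2.resize(a,(800,525),interpolation=cv2.INTER_CUBIC))
a=cv2.imread('pics/top0.png')[150:270,120:320]; cv2.imwrite('pics/t1.png',cv2.resize(a,(800,480),interpolation=cv2.INTER_CUBIC))
```

```text
(no output)
```

View pics/s1.png

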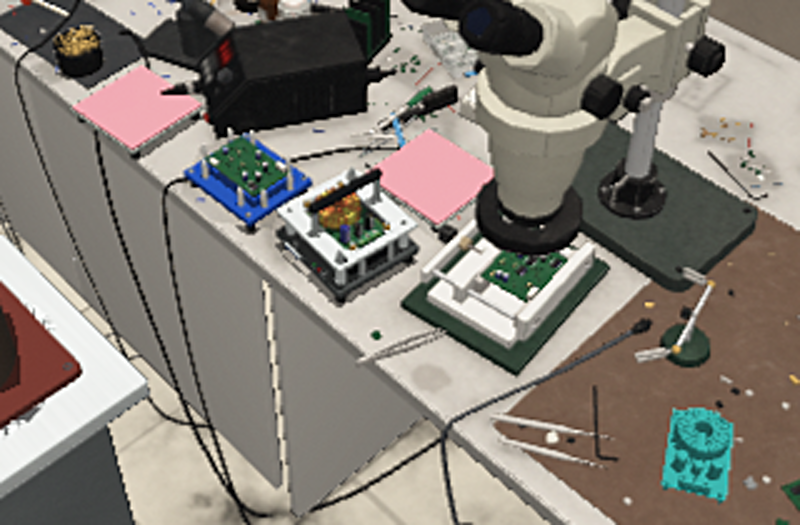

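View pics/t1.png

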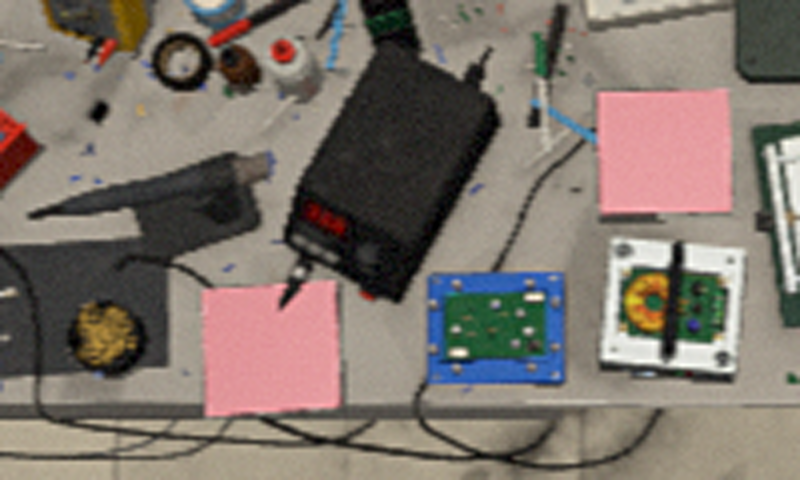

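The scene crop shows the fixture with frame and coil board right of the blue cradle, rests left of the cradle and behind the fixture, the tip cleaner at far left, and the microscope head beside the right-hand jig. The turquoise decoy is far right. In the top crop, the cradle is centred at about full-image (244,232), the frame at (288,228), and the rests at (188,237) and (286,188).

```bash
cat > fit.py <<'E'
from h import *
from scipy.optimize import minimize
S=6
def cmask(p,kind,box):
    l,t,r,b=[int(v) for v in box]; l-=4;t-=4;r+=4;b+=4
    im=cv2.resize(p['img'][t:b,l:r],None,fx=S,fy=S,interpolation=cv2.INTER_CUBIC)
    h=cv2.cvtColor(im,cv2.COLOR_RGB2HSV).astype(int); H,s,V=h[...,0],h[...,1],h[...,2]
    m={'pink':((H>165)|(H<6))&(s>45)&(V>150),'blue':(H>104)&(H<125)&(s>130)&(V>50),
       'green':(H>50)&(H<95)&(s>70)&(V>35),'white':(s<28)&(V>205)}[kind].astype(np.uint8)
    m=cv2.morphologyEx(m,cv2.MORPH_OPEN,np.ones((5,5)))
    n,lab,st,_=cv2.connectedComponentsWithStats(m); k=1+np.argmax(st[1:,4]); m=(lab==k)
    c=np.argwhere(m)[:,::-1].astype(np.int32); out=np.zeros(m.shape,np.uint8)
    cv2.fillConvexPoly(out,cv2.convexHull(c),1); return out,(l,t)
def fit(views,dims,zr,x0,freez=False):
    # views: list of (p,mask,(l,t)); box dims (dx,dy), z extents relative zr; params x,y,yaw,(z)
    def pts(q):
        c,s=np.cos(q[2]),np.sin(q[2]); z0=q[3] if freez else 0
        return [[q[0]+c*a*dims[0]/2-s*b*dims[1]/2,q[1]+s*a*dims[0]/2+c*b*dims[1]/2,z0+z] for a in(-1,1) for b in(-1,1) for z in zr]
    def cost(q):
        e=0
        for p,m,(l,t) in views:
            u=(proj(p,pts(q))-[l,t]+.5)*S-.5
            o=np.zeros(m.shape,np.uint8); hull=cv2.convexHull(u.astype(np.float32))
            cv2.fillConvexPoly(o,np.round(hull*16).astype(np.int32),1,shift=4); e+=(o!=m).sum()/m.sum()
        return e
    best=None
    for k in range(3):
        d=len(x0); sx=np.vstack([x0]+[np.array(x0)+np.eye(d)[i]*[.02,.02,.1,.015][i]*(1 if k%2 else -1) for i in range(d)])
        r=minimize(cost,x0,method='Nelder-Mead',options=dict(initial_simplex=sx,xatol=1e-5,fatol=1e-5,maxiter=600))
        if best is None or r.fun<best.fun: best=r
        x0=best.x
    return best.x.round(4),round(best.fun,3)
E
cat > m1.py <<'E'
from fit import *
S0=eyes.camera('scene'); T0=eyes.camera('top')
def go(name,kind,bs,bt,dims,zr,z0):
    vs=[(S0,)+cmask(S0,kind,bs),(T0,)+cmask(T0,kind,bt)]
    c=onplane(T0,[(bt[0]+bt[2])/2,(bt[1]+bt[3])/2],z0+zr[-1])
    for nm,v in(('scene',vs[:1]),('top',vs[1:]),('both',vs)):
        print(name,nm,fit(v,dims,[z+z0 for z in zr],[c[0],c[1],0.]))
    print(name,'freez',fit(vs,dims,zr,[c[0],c[1],0.,z0],True))
go('rest_near','pink',[159,169,211,205],[171,220,208,255],(.13,.136),[-.004,0],.026)
go('rest_far','pink',[280,193,327,233],[270,171,307,204],(.13,.136),[-.004,0],.026)
go('cradle','blue',[205,192,257,235],[229,219,262,247],(.11,.134),[-.01,0],.028)
go('flat','green',[212,191,244,217],[229,224,256,242],(.064,.1),[0,.002],.045)
go('frame','white',[240,205,298,250],[271,209,307,246],(.12,.128),[0,.006],.059)
E
python3 m1.py
```

```text
rest_near scene (array([0.4085, 0.2211, 0.0513]), np.float64(0.049))
rest_near top (array([0.4061, 0.2202, 0.0706]), np.float64(0.041))
rest_near both (array([0.4064, 0.221 , 0.0768]), np.float64(0.096))
rest_near freez (array([0.4061, 0.2204, 0.0716, 0.027 ]), np.float64(0.095))
rest_far scene (array([ 0.609 , -0.164 ,  0.0324]), np.float64(0.094))
rest_far top (array([ 0.6063, -0.1645,  0.0112]), np.float64(0.04))
rest_far both (array([ 0.6068, -0.1649,  0.017 ]), np.float64(0.136))
rest_far freez (array([ 0.6073, -0.1648,  0.0197,  0.0245]), np.float64(0.134))
cradle scene (array([0.4278, 0.0011, 0.0357]), np.float64(0.392))
cradle top (array([ 3.468e-01, -1.000e-04,  1.500e-02]), np.float64(0.702))
cradle both (array([0.4274, 0.0006, 0.0042]), np.float64(3.044))
cradle freez (array([0.4273, 0.0019, 0.0177, 0.0229]), np.float64(3.043))
flat scene (array([ 0.4284, -0.0006,  0.014 ]), np.float64(0.08))
flat top (array([4.254e-01, 3.000e-04, 8.500e-03]), np.float64(0.087))
flat both (array([ 0.4267, -0.0006, -0.0105]), np.float64(0.198))
flat freez (array([ 0.4258, -0.0023, -0.0131,  0.0469]), np.float64(0.191))
frame scene (array([ 0.45  , -0.1681, -0.0963]), np.float64(0.152))
frame top (array([ 0.4367, -0.2423, -0.1375]), np.float64(0.486))
frame both (array([ 0.4477, -0.1723, -0.1252]), np.float64(1.546))
frame freez (array([ 0.4449, -0.1739, -0.0995,  0.0668]), np.float64(1.487))
```

```bash
sed -i "s/'white':(s<28)&(V>205)/'white':(s<40)\&(V>WV)/; s/k=1+np.argmax(st\[1:,4\]); m=(lab==k)/m=np.isin(lab,[i for i in range(1,n) if st[i,4]>.06*st[1:,4].sum()])/; s/^S=6/S=6; WV=200/" fit.py
sed -i '/^go/d' m1.py; cp m1.py m2.py
cat >> m2.py <<'E'
for p,b in((S0,[240,205,298,250]),(T0,[271,209,307,246])):
    l,t,r,bb=b; x=p['img'][t:bb:4,l:r:4].mean(2).astype(int); print(x)
    m=nets.trace(p,'hold_down')[0]['mask']; print(m.sum())
import fit as F
a=[cv2.resize(cmask(p,k,b)[0]*255,(400,300)) for p,k,b in((S0,'blue',[205,192,257,235]),(T0,'blue',[229,219,262,247]),(S0,'white',[240,205,298,250]),(T0,'white',[271,209,307,246]))]
cv2.imwrite('pics/m.png',np.vstack([np.hstack(a[:2]),np.hstack(a[2:])]))
go('cradle','blue',[205,192,257,235],[229,219,262,247],(.11,.134),[-.01,0],.028)
go('frame','white',[240,205,298,250],[271,209,307,246],(.12,.128),[0,.006],.059)
E
python3 m2.py
```

```text
[[155 133 157 180 189 201 200 200 199 111 156 198 197 197 197]
 [ 66  56  99 202 203 204 200 220 211 102  21 203 198 198 197]
 [ 99  67 100  85 204 239 208 192  25   0  99 201 198 198 197]
 [ 52 110  42 229 247 131  23   9 143 244  91 105 205 197 197]
 [ 91 147 241 102  19  15  54 107  83 118 194 240 121 104 200]
 [142 242 237 186  57 173  73  87  83  33  78 242 238 199 115]
 [165 135 241 237 102  76  88  66  57  13  70 175 243 191 215]
 [ 95  55  48 192  88 213  64  68  13 118 133 191 247 120 208]
 [121 222  83  28 243 234 252  26  83  18 252 173  22 143 138]
 [174 150 208  37  31 246 199 251 240 241  26  10  33  81  78]
 [188 187 171  27  45  33 215 244  57  52  37  78  30  49 176]
 [211 205 206 187  36  73 116  77  27  86  43 104  87 208 196]]
848
[[128 168 134 127 128 145 151 153 159]
 [124  86 229 227 188 175 224 224 226]
 [139 183  59  61  45 112 213 231 227]
 [137  95 129 106  35  69  56  85 234]
 [171  90 148  59  21  96  58  98 234]
 [170  53 136 118  33  76  60  98 232]
 [213 226  80  60  25  53  62 125 223]
 [229 222 221 229   8 228 232 216 207]
 [ 30  50  93 114 195 235 236 160 198]
 [135 129 145 151 164 158  93  78 115]]
588
cradle scene (array([0.4276, 0.0014, 0.0374]), np.float64(0.392))
cradle top (array([0.4261, 0.0006, 0.0044]), np.float64(0.05))
cradle both (array([ 0.4267, -0.0005,  0.0046]), np.float64(0.445))
cradle freez (array([0.4267, 0.0013, 0.0194, 0.0264]), np.float64(0.445))
frame scene (array([ 0.4267, -0.1929,  0.128 ]), np.float64(0.519))
frame top (array([ 0.4449, -0.1732, -0.0772]), np.float64(0.049))
frame both (array([ 0.4444, -0.173 , -0.0824]), np.float64(0.585))
frame freez (array([ 0.4473, -0.1732, -0.0877,  0.041 ]), np.float64(0.569))
```

View pics/m.png

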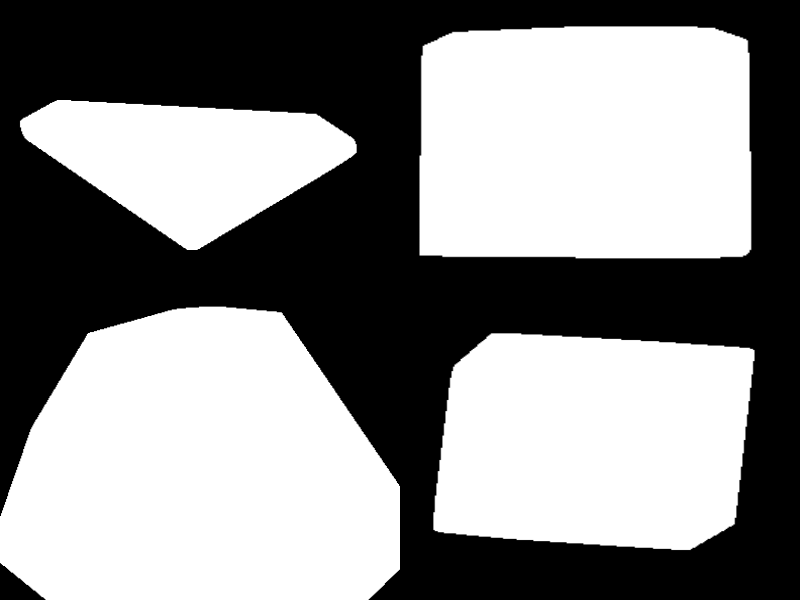

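```bash
sed -i '/^for p,b in/,$d' m2.py
cat >> m2.py <<'E'
import fit as F
F.WV=226
go('frame','white',[242,207,294,248],[271,209,307,246],(.12,.128),[0,.006],.059)
E
python3 m2.py
python3 - <<'E'
from fit import *
# handle bar ends: dark pixels in scene & top near the frame -> triangulate
S0=eyes.camera('scene'); T0=eyes.camera('top')
def ext(p,b,z):
    l,t,r,bb=b; g=p['img'][t:bb,l:r].max(2)
    m=(g<45).astype(np.uint8); n,lab,st,_=cv2.connectedComponentsWithStats(m); 
    k=1+np.argmax(st[1:,4]); c=np.argwhere(lab==k)[:,::-1]+[l,t]; r=cv2.minAreaRect(c.astype(np.int32)); print(r, onplane(p,r[0],z))
    return r[0]
def ray(p,uv):
    d=p['T'][:3,:3]@np.linalg.inv(p['camera_matrix'])@np.array([uv[0],uv[1],1.]); return p['T'][:3,3],d/np.linalg.norm(d)
a=ext(S0,[244,203,288,228],.109); b=ext(T0,[280,205,298,243],.109)
(o1,d1),(o2,d2)=ray(S0,a),ray(T0,b); s=np.linalg.lstsq(np.c_[d1,-d2],o2-o1,rcond=None)[0]; print(o1+s[0]*d1,o2+s[1]*d2)
E
```

```text
frame scene (array([ 0.4488, -0.1686, -0.0898]), np.float64(0.075))
frame top (array([ 0.445 , -0.1714, -0.0674]), np.float64(0.118))
frame both (array([ 0.4466, -0.1699, -0.0735]), np.float64(0.2))
frame freez (array([ 0.4454, -0.1698, -0.0847,  0.0598]), np.float64(0.2))
((267.7329406738281, 216.02523803710938), (4.24893045425415, 31.758033752441406), 60.64224624633789) [ 0.44546807 -0.17292915  0.109     ]
((287.9264221191406, 224.53045654296875), (2.778635025024414, 27.145126342773438), 4.085616588592529) [ 0.4417328  -0.17240359  0.109     ]
[ 0.44432609 -0.17422831  0.11068903] [ 0.44154788 -0.17237779  0.110234  ]
```

```bash
cat > d.py <<'E'
from h import *
import sys
# usage: d.py yaw  x y z [x y z ...]  (grasp-point waypoints; yaw = angle of tool y from world +y)
s=readout.state(); R=s['eef_rot']; a=[float(v) for v in sys.argv[1:]]
g=s['tcp_pos']+R[:,2]*ctrl.grip_depth
cur=np.arctan2(-R[0,1],R[1,1]); t=(a[0]-cur+np.pi)%(2*np.pi)-np.pi
print('t',round(s['t'],2),'grasp',g.round(4),'yaw',cur.round(3),'tilt',R[:2,2].round(4),'j',s['joint_pos'].round(0),'F',s['ft_force'].round(1),'op',round(s['opening'],3),'gf',round(s['gripper_force'],1))
print('tool-z turn',round(-t,3))
c,n=np.cos(a[0]),np.sin(a[0]); A=np.array([[c,n,0],[-n,-0,0],[0,0,-1.]]); A=np.array([[-c,-n,0],[-n,c,0],[0,0,-1.]]) # rows: tool x,y,z in world
for w in np.array(a[1:]).reshape(-1,3):
    u=A@(w-g)/.06; print('units',u.round(3),'rows>=',round(np.linalg.norm(u)/1.0,2)); g=w
E
python3 d.py -0.08 .38 .15 .2 .38 .0 .2 .4445 -.172 .2 .4445 -.172 .109
```

```text
t 1.3 grasp [0.1953 0.5937 0.2412] yaw -0.318 tilt [-0. -0.] j [65. 13. 87.  0. 80. -7.] F [ 1.   0.4 -0.5] op 0.997 gf 0.0
tool-z turn -0.238
units [-3.66  -7.125  0.687] rows>= 8.04
units [-0.2   -2.492  0.   ] rows>= 2.5
units [-1.301 -2.772  0.   ] rows>= 3.06
units [0.    0.    1.517] rows>= 1.52
```

```bash
python3 -m creep '{"plan":[0,0,0,0,0,-0.119,0,0,0,0,0,-0.119,-0.41,-0.79,0.08,0,0,0,-0.41,-0.79,0.08,0,0,0,-0.41,-0.79,0.08,0,0,0]}' 0 20 && python3 -m creep '{"plan":[-0.41,-0.79,0.08,0,0,0,-0.41,-0.79,0.08,0,0,0,-0.41,-0.79,0.08,0,0,0,-0.41,-0.79,0.08,0,0,0,-0.41,-0.79,0.08,0,0,0]}' && python3 -m creep '{"plan":[-0.41,-0.79,0.08,0,0,0,-0.07,-0.83,0,0,0,0,-0.07,-0.83,0,0,0,0,-0.07,-0.83,0,0,0,0,0,0,0,0,0,0]}'; python3 d.py -0.08 .4445 -.172 .2 .4445 -.172 .109
```

```text
t: 1.92
tcp_pos: [0.2579, 0.4447, 0.3902]
eef_rot: [[-0.997, 0.079, 0.0], [0.079, 0.997, 0.0], [-0.0, 0.0, -1.0]]
ft_force: [1.1, 0.2, -0.1]
opening: 0.997
gripper_force: 0.0
t: 2.55
tcp_pos: [0.3616, 0.1984, 0.3666]
eef_rot: [[-0.997, 0.079, 0.001], [0.079, 0.997, 0.0], [-0.001, 0.0, -1.0]]
ft_force: [0.6, 0.9, -1.1]
opening: 1.002
gripper_force: 0.0
t: 3.18
tcp_pos: [0.3826, -0.0019, 0.3619]
eef_rot: [[-0.996, 0.086, 0.001], [0.086, 0.996, -0.001], [-0.001, -0.001, -1.0]]
ft_force: [-0.1, 1.2, -0.2]
opening: 1.003
gripper_force: 0.0
t 3.17 grasp [ 0.3828 -0.002   0.1984] yaw -0.086 tilt [ 0.001  -0.0009] j [-12. -21. 124.  -0.  77. -97.] F [-0.1  1.2 -0.2] op 1.003 gf 0.0
tool-z turn -0.006
units [-1.251 -2.742 -0.026] rows>= 3.01
units [0.    0.    1.517] rows>= 1.52
```

```bash
python3 -m creep '{"plan":[-0.31,-0.68,0,0,0,0,-0.31,-0.68,0,0,0,0,-0.31,-0.68,0,0,0,0,-0.31,-0.68,0,0,0,0,0,0,0,0,0,0]}' && python3 -m creep '{"plan":[0,0,0.5,0,0,0,0,0,0.5,0,0,0,0,0,0.3,0,0,0,0,0,0.2,0,0,0,0,0,0,0,0,0]}'; python3 d.py -0.08 .4445 -.172 .109
python3 - <<'E'
from h import *
a=eyes.camera('scene'); b=eyes.camera('top')
A=cv2.resize(a['img'][150:290,190:350],(457,400),interpolation=cv2.INTER_CUBIC);B=cv2.resize(b['img'][160:265,220:310],(343,400),interpolation=cv2.INTER_CUBIC)
cv2.imwrite('pics/p1.png',np.hstack([A,B])[...,::-1])
E
```

```text
t: 3.8
tcp_pos: [0.4448, -0.1689, 0.3615]
eef_rot: [[-0.997, 0.082, 0.0], [0.082, 0.997, -0.0], [-0.0, -0.0, -1.0]]
ft_force: [-0.8, 0.6, -0.6]
opening: 0.992
gripper_force: 0.0
t: 4.42
tcp_pos: [0.4436, -0.1666, 0.2709]
eef_rot: [[-0.997, 0.079, -0.001], [0.079, 0.997, 0.001], [0.001, 0.001, -1.0]]
ft_force: [0.1, 0.2, -0.4]
opening: 1.0
gripper_force: 0.0
t 4.42 grasp [ 0.4434 -0.1664  0.1074] yaw -0.079 tilt [-0.0014  0.0011] j [ -30.    0.  116.    0.   64. -116.] F [ 0.1  0.2 -0.4] op 1.0 gf 0.0
tool-z turn 0.001
units [-0.026 -0.091 -0.026] rows>= 0.1
```

View pics/p1.png

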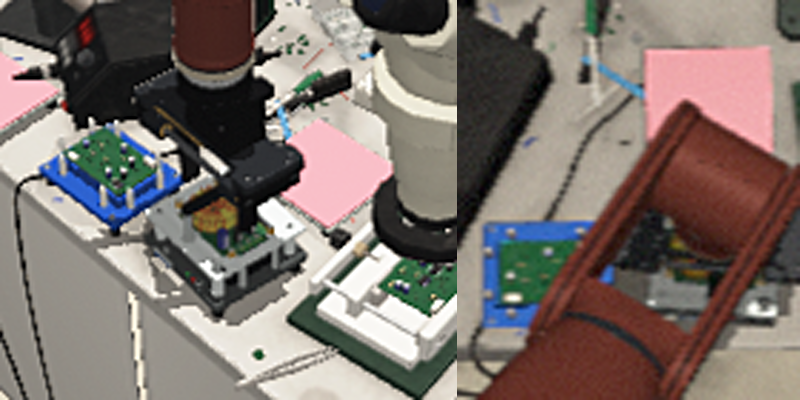

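The fingers straddle the bar handle (about px (265,190) in the left half) and sit well clear of the microscope. I'll shift about 5 mm, close and lift.

```bash
python3 -m creep '{"plan":[-0.02,-0.09,0,0,0,0,0,0,0,0,0,0]}' && python3 -m creep '{"plan":[0,0,0,0,0,0,0,0,0,0,0,0,0,0,0,0,0,0,0,0,0,0,0,0,0,0,0,0,0,0]}' 1 35 && python3 d.py -.08 .4445 -.172 .109 && python3 -m creep '{"plan":[0,0,-0.1,0,0,0,0,0,-0.2,0,0,0,0,0,-0.3,0,0,0,0,0,-0.4,0,0,0,0,0,0,0,0,0]}'; python3 d.py -0.02 .605 -.164 .2
```

```text
t: 4.78
tcp_pos: [0.4449, -0.1738, 0.2723]
eef_rot: [[-0.997, 0.08, 0.001], [0.08, 0.997, -0.001], [-0.001, -0.001, -1.0]]
ft_force: [0.2, -0.5, -0.3]
opening: 0.998
gripper_force: 0.0
t: 5.4
tcp_pos: [0.4445, -0.1732, 0.2715]
eef_rot: [[-0.997, 0.08, -0.0], [0.08, 0.997, 0.0], [0.0, -0.0, -1.0]]
ft_force: [-0.3, 0.3, -0.4]
opening: 0.515
gripper_force: 0.0
t 5.4 grasp [ 0.4445 -0.1732  0.108 ] yaw -0.08 tilt [-0.0001  0.    ] j [ -31.    0.  116.   -0.   64. -116.] F [-0.3  0.3 -0.4] op 0.515 gf 0.0
tool-z turn 0.0
units [ 0.002  0.019 -0.017] rows>= 0.03
t: 6.02
tcp_pos: [0.4454, -0.1737, 0.3344]
eef_rot: [[-0.997, 0.08, 0.005], [0.08, 0.997, -0.003], [-0.005, -0.002, -1.0]]
ft_force: [0.6, -0.7, -0.2]
opening: 0.023
gripper_force: 0.0
t 6.03 grasp [ 0.4462 -0.1742  0.1709] yaw -0.08 tilt [ 0.0047 -0.0028] j [ -31.   -4.  113.   -0.   71. -116.] F [ 0.6 -0.7 -0.2] op 0.023 gf 0.0
tool-z turn -0.06
units [-2.643  0.223 -0.486] rows>= 2.7
```

The fingers close slowly, at roughly 0.8 of range per second, so the grip missed before the lift. I'll reopen, go back down and wait longer.

```bash
Z='no'; python3 -m creep '{"plan":[0,0,0,0,0,0,0,0,0,0,0,0,0,0,0,0,0,0,0,0,0,0,0,0,0,0,0,0,0,0]}' 0 35 && python3 -m creep '{"plan":[0,0,0,0,0,0,0,0,0,0,0,0,0,0,0,0,0,0,0,0,0,0,0,0,0,0,0,0,0,0]}'; python3 d.py -0.08 .4447 -.173 .109;  python3 - <<'E'
from fit import *
import fit as F; F.WV=226
p=eyes.camera('scene'); print(fit([(p,)+cmask(p,'white',[242,207,294,248])],(.12,.128),[.059,.065],[.446,-.17,-.08]))
E
```

```text
t: 6.65
tcp_pos: [0.4445, -0.1732, 0.3314]
eef_rot: [[-0.997, 0.08, -0.0], [0.08, 0.997, 0.0], [0.0, 0.0, -1.0]]
ft_force: [-0.2, -0.0, 0.3]
opening: 0.503
gripper_force: 0.0
t: 7.28
tcp_pos: [0.4446, -0.1732, 0.3316]
eef_rot: [[-0.997, 0.08, -0.0], [0.08, 0.997, -0.0], [0.0, -0.0, -1.0]]
ft_force: [-0.3, 0.2, -0.2]
opening: 0.986
gripper_force: 0.0
t 7.28 grasp [ 0.4446 -0.1732  0.1681] yaw -0.08 tilt [-0. -0.] j [ -31.   -4.  113.   -0.   71. -116.] F [-0.3  0.2 -0.2] op 0.986 gf 0.0
tool-z turn 0.0
units [-0.002  0.004  0.984] rows>= 0.98
(array([ 0.4157, -0.1942,  0.8043]), np.float64(0.397))
```

```bash
python3 -m creep '{"plan":[0,0,0.4,0,0,0,0,0,0.4,0,0,0,0,0,0.18,0,0,0,0,0,0,0,0,0]}' && python3 -m creep '{"plan":[0,0,0,0,0,0,0,0,0,0,0,0,0,0,0,0,0,0,0,0,0,0,0,0,0,0,0,0,0,0]}' 1 35 && python3 -m creep '{"plan":[0,0,0,0,0,0,0,0,0,0,0,0,0,0,0,0,0,0,0,0,0,0,0,0,0,0,0,0,0,0]}' ; python3 d.py -0.08 .4447 -.173 .109
```

```text
t: 7.82
tcp_pos: [0.4443, -0.1731, 0.2722]
eef_rot: [[-0.997, 0.08, -0.001], [0.08, 0.997, 0.001], [0.001, 0.001, -1.0]]
ft_force: [-0.4, 0.2, 0.4]
opening: 1.0
gripper_force: 0.0
t: 8.45
tcp_pos: [0.4446, -0.1732, 0.2728]
eef_rot: [[-0.997, 0.08, 0.0], [0.08, 0.997, -0.0], [-0.0, -0.0, -1.0]]
ft_force: [0.4, 0.5, 0.6]
opening: 0.517
gripper_force: 0.0
t: 9.07
tcp_pos: [0.4445, -0.1731, 0.2727]
eef_rot: [[-0.997, 0.08, -0.0], [0.08, 0.997, 0.0], [0.0, 0.0, -1.0]]
ft_force: [0.2, 1.7, 0.8]
opening: 0.147
gripper_force: 35.0
t 9.07 grasp [ 0.4444 -0.173   0.1092] yaw -0.08 tilt [-0.0003  0.0004] j [ -31.    0.  116.    0.   64. -116.] F [0.2 1.7 0.8] op 0.147 gf 35.0
tool-z turn 0.0
units [-0.005  0.     0.003] rows>= 0.01
```

```bash
python3 -m creep '{"plan":[0,0,-0.1,0,0,0,0,0,-0.2,0,0,0,0,0,-0.3,0,0,0,0,0,-0.4,0,0,0,0,0,-0.4,0,0,0]}' && python3 -m creep '{"plan":[-0.4,0.04,0,0,0,-0.02,-0.6,0.05,0,0,0,-0.02,-0.6,0.05,0,0,0,-0.02,-0.6,0.05,0,0,0,0,-0.4,0.03,0,0,0,0]}' && python3 -m creep '{"plan":[0,0,0,0,0,0]}'; python3 d.py -0.02 .605 -.164 .077
```

```text
t: 9.7
tcp_pos: [0.4443, -0.1732, 0.3578]
eef_rot: [[-0.997, 0.08, -0.0], [0.08, 0.997, -0.0], [0.0, -0.0, -1.0]]
ft_force: [0.3, 0.5, -3.5]
opening: 0.149
gripper_force: 35.0
t: 10.32
tcp_pos: [0.6023, -0.1666, 0.357]
eef_rot: [[-1.0, 0.019, 0.0], [0.019, 1.0, -0.0], [-0.0, -0.0, -1.0]]
ft_force: [-0.3, 0.2, -4.1]
opening: 0.148
gripper_force: 35.0
t: 10.45
tcp_pos: [0.602, -0.1665, 0.3567]
eef_rot: [[-1.0, 0.019, -0.0], [0.019, 1.0, -0.0], [0.0, -0.0, -1.0]]
ft_force: [-1.4, -1.0, -4.4]
opening: 0.144
gripper_force: 35.0
t 10.45 grasp [ 0.602  -0.1665  0.1932] yaw -0.019 tilt [-0.0001 -0.    ] j [ -23.   15.   90.   -0.   75. -112.] F [-1.4 -1.  -4.4] op 0.144 gf 35.0
tool-z turn 0.001
units [-0.05   0.043  1.937] rows>= 1.94
```

```bash
python3 -m creep '{"plan":[-0.05,0.04,0.6,0,0,0,0,0,0.6,0,0,0,0,0,0.4,0,0,0,0,0,0.2,0,0,0,0,0,0.08,0,0,0]}' && python3 -m creep '{"plan":[0,0,0.06,0,0,0,0,0,0,0,0,0]}'; python3 d.py -0.02 .605 -.164 .077
```

```text
t: 11.08
tcp_pos: [0.6037, -0.1645, 0.244]
eef_rot: [[-1.0, 0.02, -0.001], [0.02, 1.0, 0.0], [0.001, 0.0, -1.0]]
ft_force: [-0.1, 0.5, -2.1]
opening: 0.144
gripper_force: 35.0
t: 11.32
tcp_pos: [0.6044, -0.1647, 0.2414]
eef_rot: [[-1.0, 0.02, 0.002], [0.02, 1.0, -0.001], [-0.002, -0.001, -1.0]]
ft_force: [-0.2, 0.2, -2.3]
opening: 0.15
gripper_force: 35.0
t 11.32 grasp [ 0.6046 -0.1648  0.0779] yaw -0.02 tilt [ 0.0015 -0.0008] j [ -22.   22.   94.   -0.   63. -111.] F [-0.2  0.2 -2.3] op 0.15 gf 35.0
tool-z turn 0.0
units [-0.006  0.013  0.014] rows>= 0.02
```

```bash
python3 -m creep '{"plan":[0,0,0.02,0,0,0,0,0,0,0,0,0,0,0,0,0,0,0]}' 0 && python3 -m creep '{"plan":[0,0,-0.3,0,0,0,0,0,-0.5,0,0,0,0,0,-0.6,0,0,0,0.4,0,-0.6,0,0,0,0.6,0.5,0,0,0,0]}' && python3 -m creep '{"plan":[0.6,0.7,0,0,0,0,0.6,0.7,0,0,0,0,0.4,0.7,0,0,0,0,0.2,0.8,0,0,0,0,0,0.8,0,0,0,0]}';python3 d.py -0.02 .4 .1 .2
python3 - <<'E'
from fit import *
import fit as F
a=eyes.camera('scene'); b=eyes.camera('top')
for p,n in((a,'scene'),(b,'top')):
    save(p,n+'2')
    for l in ['test_fixture','hold_down','coil_board']: print(n,l,[(np.round(d['bbox']).tolist(),round(float(d['score']),2)) for d in nets.recognise(p,l)])
A=cv2.resize(a['img'][170:270,225:325],(400,400),interpolation=cv2.INTER_CUBIC);B=cv2.resize(b['img'][165:255,255:315],(400,600),interpolation=cv2.INTER_CUBIC)
o=np.zeros((600,800,3),np.uint8); o[:400,:400]=A; o[:,400:]=B
cv2.imwrite('pics/p2.png',o[...,::-1])
E
```

```text
t: 11.7
tcp_pos: [0.6044, -0.1645, 0.2398]
eef_rot: [[-1.0, 0.02, 0.001], [0.02, 1.0, -0.0], [-0.001, -0.0, -1.0]]
ft_force: [-0.1, 0.1, -0.2]
opening: 0.408
gripper_force: 0.0
t: 12.32
tcp_pos: [0.5457, -0.1346, 0.365]
eef_rot: [[-1.0, 0.022, 0.009], [0.022, 1.0, -0.004], [-0.009, -0.004, -1.0]]
ft_force: [0.3, -0.5, 0.3]
opening: 0.958
gripper_force: 0.0
t: 12.95
tcp_pos: [0.4403, 0.0922, 0.361]
eef_rot: [[-1.0, 0.02, 0.003], [0.02, 1.0, 0.0], [-0.003, 0.0, -1.0]]
ft_force: [0.8, 0.6, 0.5]
opening: 0.997
gripper_force: 0.0
t 12.95 grasp [0.4408 0.0922 0.1975] yaw -0.02 tilt [0.003  0.0001] j [  2. -10. 115.   0.  75. -87.] F [0.8 0.6 0.5] op 0.997 gf 0.0
tool-z turn -0.0
units [ 0.682  0.116 -0.042] rows>= 0.69
scene test_fixture [([240.0, 205.0, 296.0, 264.0], 0.73)]
scene hold_down [([275.0, 190.0, 325.0, 228.0], 0.65)]
scene coil_board [([394.0, 306.0, 422.0, 339.0], 0.69), ([253.0, 217.0, 285.0, 243.0], 0.56)]
top test_fixture [([269.0, 214.0, 304.0, 243.0], 0.82), ([134.0, 224.0, 160.0, 246.0], 0.49)]
top hold_down [([269.0, 174.0, 305.0, 206.0], 0.6)]
top coil_board [([276.0, 216.0, 301.0, 235.0], 0.72), ([394.0, 198.0, 426.0, 226.0], 0.65)]
```

View pics/p2.png

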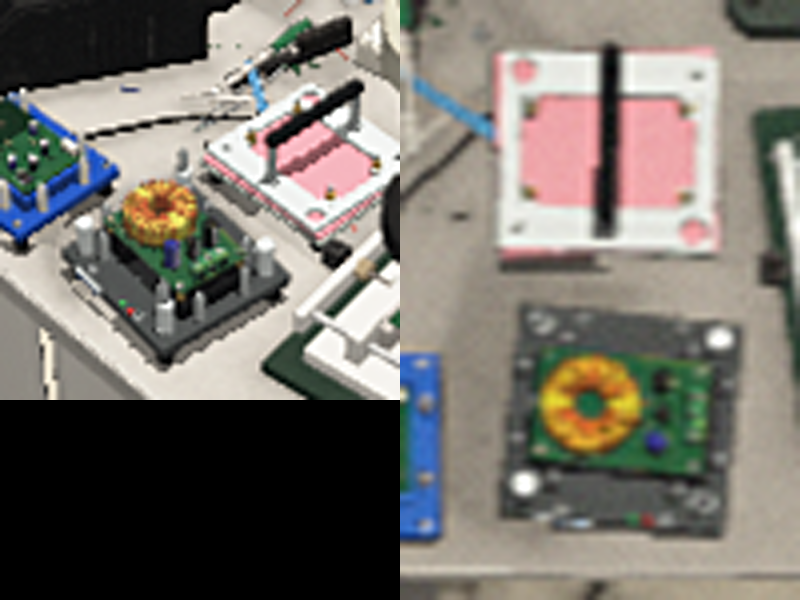

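The frame rests on the far foam. The fixture shows two bare white post tops in the top view at full-image px (303,216) and (273.5,237.5), and the coil board lies between the pegs. I'll refine those and the board edges.

```bash
cat > m3.py <<'E'
from fit import *
a=eyes.camera('scene'); b=eyes.camera('top')
def blob(p,u,r=5,th=190):
    x,y=int(round(u[0])),int(round(u[1])); w=p['img'][y-r:y+r+1,x-r:x+r+1].min(2).astype(float)
    w=np.clip(w-th,0,None); yy,xx=np.mgrid[-r:r+1,-r:r+1]; return np.array([x+(w*xx).sum()/w.sum(),y+(w*yy).sum()/w.sum()]),(w>0).sum()
P=[onplane(b,blob(b,u,3,150)[0],.059) for u in((303,215.7),(273.5,237.5))]
d=P[0]-P[1]; print('posts top',P[0].round(4),P[1].round(4),'len',np.hypot(*d[:2]).round(4),'ctr',((P[0]+P[1])/2).round(4),'yaw',round(np.arctan2(d[1],d[0])-np.arctan2(-104,96),4))
for X in P: print('scene px', proj(a,[X]).round(1))
E
cat > m4.py <<'E'
from m3 import *
vs=[(a,)+cmask(a,'green',[250,214,287,246]),(b,)+cmask(b,'green',[275,214,303,238])]
for nm,v,zr in(('scene',vs[:1],[.052,.056]),('top',vs[1:],[.052,.054]),('both',vs,[.052,.054])):
    print('coil',nm,fit(v,(.066,.1),zr,[.445,-.172,-.08]))
E
python3 m4.py
```

```text
posts top [ 0.4855 -0.2299  0.059 ] [ 0.4005 -0.1169  0.059 ] len 0.1413 ctr [ 0.443  -0.1734  0.059 ] yaw -0.1003
scene px [[290.5 230.9]]
scene px [[245.  225.6]]
coil scene (array([ 0.445 , -0.1741, -0.1013]), np.float64(0.241))
coil top (array([ 0.4427, -0.1719, -0.1126]), np.float64(0.057))
coil both (array([ 0.4444, -0.1732, -0.0745]), np.float64(0.299))
```

```bash
python3 -m creep '{"plan":[0,0,0,0,0,0.182,0,0,0,0,0,0.182,0,0,0,0,0,0.182,0,0,0,0,0,0.182,0,0,0,0,0,0.182]}' && python3 -m creep '{"plan":[0,0,0,0,0,0.182,0,0,0,0,0,0.182,0,0,0,0,0,0.182,0,0,0,0,0,0.182,0,0,0,0,0,0]}' 0 25 ; python3 d.py -1.66 .444 -.1725 .2 .444 -.1725 .064
```

```text
t: 14.08
tcp_pos: [0.4411, 0.0902, 0.359]
eef_rot: [[-0.592, 0.806, -0.0], [0.806, 0.592, -0.0], [0.0, -0.0, -1.0]]
ft_force: [-0.3, 0.1, -0.6]
opening: 0.999
gripper_force: 0.0
t: 14.7
tcp_pos: [0.4412, 0.0903, 0.3591]
eef_rot: [[0.087, 0.996, -0.0], [0.996, -0.087, -0.0], [-0.0, -0.0, -1.0]]
ft_force: [0.2, -0.8, 0.4]
opening: 1.002
gripper_force: 0.0
t 14.7 grasp [0.4411 0.0903 0.1956] yaw -1.657 tilt [-0.0002 -0.0001] j [  2. -10. 115.  -0.  74.   6.] F [ 0.2 -0.8  0.4] op 1.002 gf 0.0
tool-z turn 0.003
units [-4.358  0.438 -0.074] rows>= 4.38
units [0.    0.    2.267] rows>= 2.27
```

```bash
python3 -m creep '{"plan":[-0.87,0.087,0,0,0,0,-0.87,0.087,0,0,0,0,-0.87,0.087,0,0,0,0,-0.87,0.087,0,0,0,0,-0.87,0.087,0,0,0,0]}' && python3 -m creep '{"plan":[0,0,0,0,0,0,0,0,0.6,0,0,0,0,0,0.6,0,0,0,0,0,0.2,0,0,0,0,0,0,0,0,0]}' ; python3 d.py -1.66 .444 -.1725 .064;python3 - <<'E'
from fit import *
a=eyes.camera('scene');A=cv2.resize(a['img'][180:270,220:320],(660,594),interpolation=cv2.INTER_CUBIC)
cv2.imwrite('pics/p3.png',A[...,::-1])
E
```

```text
t: 15.32
tcp_pos: [0.444, -0.1735, 0.3593]
eef_rot: [[0.083, 0.997, 0.0], [0.997, -0.083, -0.0], [-0.0, 0.0, -1.0]]
ft_force: [-0.3, -0.3, 0.4]
opening: 1.001
gripper_force: 0.0
t: 15.95
tcp_pos: [0.4442, -0.1708, 0.2748]
eef_rot: [[0.085, 0.996, -0.001], [0.996, -0.085, 0.001], [0.001, -0.002, -1.0]]
ft_force: [0.5, -0.8, 0.0]
opening: 1.0
gripper_force: 0.0
t 15.95 grasp [ 0.444  -0.1707  0.1113] yaw -1.656 tilt [-0.0014  0.001 ] j [-31.   0. 116.   0.  64. -26.] F [ 0.5 -0.8  0. ] op 1.0 gf 0.0
tool-z turn 0.004
units [-0.03   0.003  0.788] rows>= 0.79
```

View pics/p3.png

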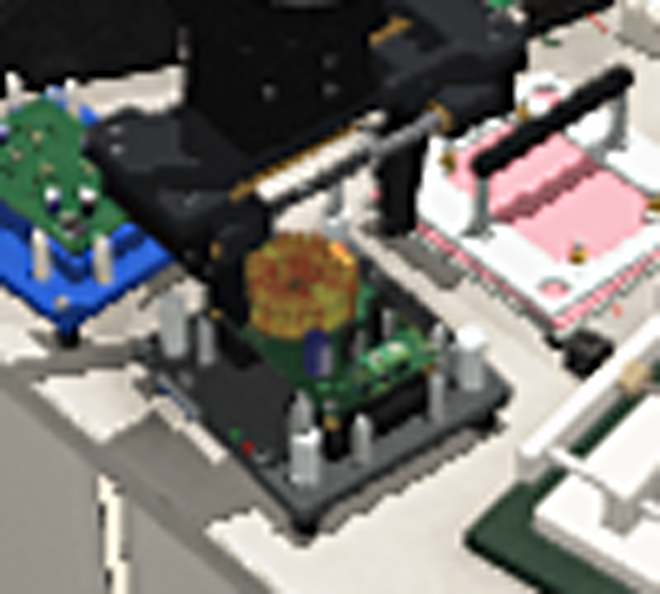

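Fingers straddle the board's long edges, with the body clear of the parked frame. I'll descend and grip.

```bash
python3 -m creep '{"plan":[-0.03,0,0.4,0,0,0,0,0,0.29,0,0,0,0,0,0.1,0,0,0,0,0,0,0,0,0]}' && python3 d.py -1.66 .444 -.1725 .064 && python3 -m creep '{"plan":[0,0,0,0,0,0,0,0,0,0,0,0,0,0,0,0,0,0,0,0,0,0,0,0,0,0,0,0,0,0]}' 1 20; python3 d.py -1.66 .444 -.1725 .064
```

```text
t: 16.5
tcp_pos: [0.4443, -0.1731, 0.2278]
eef_rot: [[0.087, 0.996, -0.0], [0.996, -0.087, 0.0], [0.0, -0.0, -1.0]]
ft_force: [0.7, 0.5, 0.4]
opening: 1.001
gripper_force: 0.0
t 16.5 grasp [ 0.4442 -0.1731  0.0643] yaw -1.658 tilt [-0.0003  0.0002] j [-31.   5. 117.   0.  58. -26.] F [0.7 0.5 0.4] op 1.001 gf 0.0
tool-z turn 0.002
units [ 0.009 -0.004  0.005] rows>= 0.01
t: 17.12
tcp_pos: [0.4445, -0.1733, 0.2282]
eef_rot: [[0.087, 0.996, 0.001], [0.996, -0.087, -0.0], [-0.0, 0.001, -1.0]]
ft_force: [0.7, 0.2, 3.5]
opening: 0.747
gripper_force: 20.0
t 17.12 grasp [ 0.4446 -0.1734  0.0647] yaw -1.658 tilt [ 0.0008 -0.0004] j [-31.   4. 117.   0.  58. -26.] F [0.7 0.2 3.5] op 0.747 gf 20.0
tool-z turn 0.002
units [ 0.014 -0.011  0.011] rows>= 0.02
```

```bash
python3 -m creep '{"plan":[0,0,-0.1,0,0,0,0,0,-0.3,0,0,0,0,0,-0.5,0,0,0,0,0,-0.6,0,0,0,0,0,-0.3,0,0,0]}' && python3 -m creep '{"plan":[0,0,-0.1,0,0,0.03,0,0,0,0,0,0.03,0,0,0,0,0,0.03]}'; python3 d.py -1.571 .41 .215 .16 .41 .215 .05
```

```text
t: 17.75
tcp_pos: [0.4444, -0.1733, 0.3374]
eef_rot: [[0.087, 0.996, 0.002], [0.996, -0.087, -0.001], [-0.001, 0.002, -1.0]]
ft_force: [0.4, 0.4, -2.1]
opening: 0.748
gripper_force: 20.0
t: 18.12
tcp_pos: [0.4437, -0.1729, 0.3402]
eef_rot: [[0.178, 0.984, -0.002], [0.984, -0.178, 0.001], [0.001, -0.003, -1.0]]
ft_force: [-0.2, 0.5, -2.9]
opening: 0.745
gripper_force: 20.0
t 18.12 grasp [ 0.4433 -0.1727  0.1767] yaw -1.75 tilt [-0.0023  0.0014] j [-31.  -5. 113.  -0.  72. -21.] F [-0.2  0.5 -2.9] op 0.745 gf 20.0
tool-z turn -0.179
units [ 6.462 -0.557  0.278] rows>= 6.49
units [0.    0.    1.833] rows>= 1.83
```

```bash
python3 -m creep '{"plan":[0,0,0,0,0,-0.09,0,0,0,0,0,-0.09,0.4,-0.03,0,0,0,0,0.7,-0.06,0,0,0,0,0.8,-0.07,0,0,0,0]}' && python3 -m creep '{"plan":[0.8,-0.07,0,0,0,0,0.8,-0.07,0,0,0,0,0.8,-0.07,0,0,0,0,0.8,-0.07,0,0,0,0,0.7,-0.06,0,0,0,0]}' && python3 -m creep '{"plan":[0.4,-0.03,0,0,0,0,0.23,-0.02,0,0,0,0,0,0,0,0,0,0]}' ; python3 d.py -1.571 .41 .215 .05
```

```text
t: 18.75
tcp_pos: [0.4337, -0.0584, 0.3406]
eef_rot: [[-0.0, 1.0, -0.002], [1.0, 0.0, 0.001], [0.001, -0.002, -1.0]]
ft_force: [0.4, 1.0, -2.0]
opening: 0.746
gripper_force: 20.0
t: 19.38
tcp_pos: [0.4124, 0.1763, 0.3407]
eef_rot: [[-0.002, 1.0, -0.002], [1.0, 0.002, -0.0], [-0.0, -0.002, -1.0]]
ft_force: [1.2, -0.4, -1.9]
opening: 0.745
gripper_force: 20.0
t: 19.75
tcp_pos: [0.4098, 0.2128, 0.341]
eef_rot: [[-0.004, 1.0, -0.001], [1.0, 0.004, -0.001], [-0.001, -0.001, -1.0]]
ft_force: [0.7, -0.5, -2.0]
opening: 0.749
gripper_force: 20.0
t 19.75 grasp [0.4096 0.2127 0.1775] yaw -1.567 tilt [-0.0013 -0.0006] j [ 18.  -7. 115.  -0.  72.  17.] F [ 0.7 -0.5 -2. ] op 0.749 gf 20.0
tool-z turn 0.004
units [0.039 0.007 2.126] rows>= 2.13
```

Run:
```python
from h import *
a=eyes.camera('scene'); b=eyes.camera('top')
def ray(p,uv):
    d=p['T'][:3,:3]@np.linalg.inv(p['camera_matrix'])@np.array([uv[0],uv[1],1.]); return p['T'][:3,3],d/np.linalg.norm(d)
(o1,d1),(o2,d2)=ray(a,(195.5,176.3)),ray(b,(190.5,226.2)); s=np.linalg.lstsq(np.c_[d1,-d2],o2-o1,rcond=None)[0]; print(o1+s[0]*d1,o2+s[1]*d2)
A=cv2.resize(a['img'][140:215,150:250],(800,600),interpolation=cv2.INTER_CUBIC)
cv2.imwrite('pics/p4.png',A[...,::-1])
```

```text
[0.44645193 0.20584733 0.0363842 ] [0.44429518 0.20705626 0.03632113]
```

View pics/p4.png

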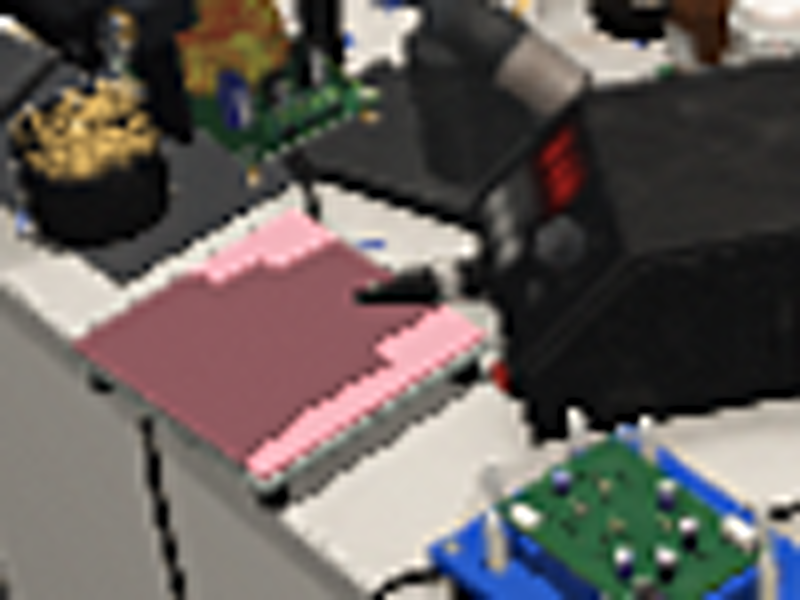

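The picture shows the board held level above the near rest. A dark plug from the soldering station juts over the rest's back edge, its tip near (0.445, 0.206, 0.036). I'll set the board down nearer and further left, at (0.386, 0.232).

```bash
python3 -m creep '{"plan":[0.32,-0.4,0,0,0,0,0,0,0.5,0,0,0,0,0,0.6,0,0,0,0,0,0.5,0,0,0,0,0,0.2,0,0,0]}' && python3 -m creep '{"plan":[0,0,0.15,0,0,0,0,0,0.05,0,0,0,0,0,0,0,0,0]}' ; python3 d.py -1.571 .386 .232 .049;python3 - <<'E'
from h import *
a=eyes.camera('scene'); b=eyes.camera('top')
A=cv2.resize(a['img'][140:215,150:250],(800,600),interpolation=cv2.INTER_CUBIC)
cv2.imwrite('pics/p5.png',A[...,::-1])
E
```

```text
t: 20.48
tcp_pos: [0.3854, 0.2304, 0.232]
eef_rot: [[-0.001, 1.0, -0.003], [1.0, 0.001, -0.001], [-0.001, -0.003, -1.0]]
ft_force: [-0.3, -0.2, -2.3]
opening: 0.747
gripper_force: 20.0
t: 20.85
tcp_pos: [0.3864, 0.2317, 0.2224]
eef_rot: [[-0.003, 1.0, 0.001], [1.0, 0.003, 0.0], [0.0, 0.001, -1.0]]
ft_force: [-0.3, -0.4, -2.3]
opening: 0.742
gripper_force: 20.0
t 20.85 grasp [0.3866 0.2318 0.0589] yaw -1.568 tilt [0.0011 0.0004] j [ 21.   1. 121.  -0.  57.  21.] F [-0.3 -0.4 -2.3] op 0.742 gf 20.0
tool-z turn 0.003
units [ 0.003 -0.01   0.165] rows>= 0.17
```

View pics/p5.png

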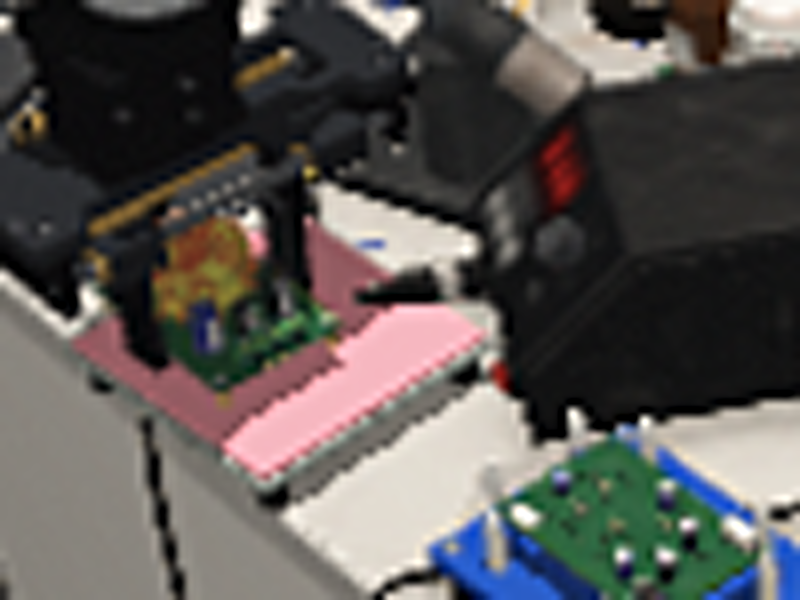

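Clear of the plug and the station. I'll lower the last 10 mm.

```bash
python3 -m creep '{"plan":[0,0,0.1,0,0,0,0,0,0.05,0,0,0,0,0,0,0,0,0]}' && python3 -m creep '{"plan":[0,0,0.03,0,0,0,0,0,0,0,0,0]}'; python3 d.py -1.571 .386 .232 .0487
```

```text
t: 21.32
tcp_pos: [0.3859, 0.2317, 0.2125]
eef_rot: [[-0.003, 1.0, -0.0], [1.0, 0.003, -0.0], [-0.0, -0.0, -1.0]]
ft_force: [-0.3, 0.5, -2.4]
opening: 0.748
gripper_force: 20.0
t: 21.58
tcp_pos: [0.3862, 0.2318, 0.212]
eef_rot: [[-0.003, 1.0, -0.0], [1.0, 0.003, -0.0], [-0.0, -0.0, -1.0]]
ft_force: [-4.2, -2.5, 10.4]
opening: 0.746
gripper_force: 20.0
t 21.57 grasp [0.3861 0.2318 0.0485] yaw -1.568 tilt [-0.0004 -0.0002] j [ 21.   3. 121.  -0.  56.  21.] F [-4.2 -2.5 10.4] op 0.746 gf 20.0
tool-z turn 0.003
units [ 0.004 -0.002 -0.003] rows>= 0.01
```

```bash
python3 -m creep '{"plan":[0,0,-0.01,0,0,0,0,0,0,0,0,0,0,0,0,0,0,0,0,0,0,0,0,0]}' 0 && python3 -m creep '{"plan":[0,0,-0.2,0,0,0,0,0,-0.5,0,0,0,0,0,-0.6,0,0,0,0,0,-0.6,0,0,0,0,0,0,0,0,0]}'; python3 d.py -1.563 .4268 -.0003 .16 .4268 -.0003 .052
```

```text
t: 22.08
tcp_pos: [0.386, 0.2317, 0.2115]
eef_rot: [[-0.003, 1.0, 0.0], [1.0, 0.003, 0.0], [0.0, 0.0, -1.0]]
ft_force: [-0.2, -0.4, -0.5]
opening: 0.992
gripper_force: 0.0
t: 22.7
tcp_pos: [0.3873, 0.2322, 0.3297]
eef_rot: [[-0.003, 1.0, 0.007], [1.0, 0.003, 0.003], [0.003, 0.007, -1.0]]
ft_force: [0.4, 0.9, 0.2]
opening: 1.004
gripper_force: 0.0
t 22.7 grasp [0.3884 0.2326 0.1662] yaw -1.568 tilt [0.0072 0.0028] j [ 21.  -8. 117.   0.  70.  21.] F [0.4 0.9 0.2] op 1.004 gf 0.0
tool-z turn -0.005
units [-3.887  0.609  0.104] rows>= 3.94
units [0.  0.  1.8] rows>= 1.8
```

```bash
python3 -m creep '{"plan":[-0.78,0.127,0,0,0,0,-0.78,0.127,0,0,0,0,-0.78,0.127,0,0,0,0,-0.78,0.127,0,0,0,0,-0.76,0.127,0,0,0,0]}' && python3 -m creep '{"plan":[0,0,0.1,0,0,0,0,0,0.5,0,0,0,0,0,0.5,0,0,0,0,0,0.3,0,0,0,0,0,0,0,0,0]}'; python3 d.py -1.563 .4268 -.0003 .052
python3 - <<'E'
from h import *
a=eyes.camera('scene'); b=eyes.camera('top')
A=cv2.resize(a['img'][160:240,185:270],(425,400),interpolation=cv2.INTER_CUBIC);B=cv2.resize(b['img'][205:265,165:270],(700,400),interpolation=cv2.INTER_CUBIC)[:,:375]
cv2.imwrite('pics/p6.png',np.hstack([A,B])[...,::-1])
E
```

```text
t: 23.32
tcp_pos: [0.4245, -0.0025, 0.3251]
eef_rot: [[-0.003, 1.0, -0.001], [1.0, 0.003, 0.0], [0.0, -0.001, -1.0]]
ft_force: [0.9, 0.3, 0.0]
opening: 1.0
gripper_force: 0.0
t: 23.95
tcp_pos: [0.4234, 0.0, 0.2395]
eef_rot: [[-0.004, 1.0, -0.005], [1.0, 0.004, 0.001], [0.001, -0.005, -1.0]]
ft_force: [-0.3, 0.2, -0.2]
opening: 1.0
gripper_force: 0.0
t 23.95 grasp [4.226e-01 2.000e-04 7.600e-02] yaw -1.567 tilt [-0.0048  0.0012] j [-11.  -4. 124.   0.  60. -11.] F [-0.3  0.2 -0.2] op 1.0 gf 0.0
tool-z turn -0.004
units [-0.01   0.07   0.401] rows>= 0.41
```

View pics/p6.png

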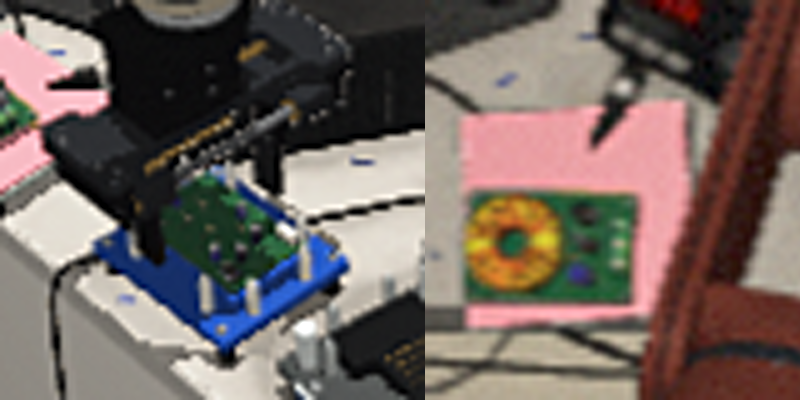

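The coil board sits flat on the near rest, its ring at px (515,242) of the right half, clear of the plug. The fingers straddle the flat board, so I'll descend.

```bash
python3 -m creep '{"plan":[0,0.045,0.2,0,0,0,0,0,0.15,0,0,0,0,0,0.05,0,0,0,0,0,0,0,0,0]}' ; python3 d.py -1.563 .4268 -.0003 .052
```

```text
t: 24.55
tcp_pos: [0.4273, -0.001, 0.2172]
eef_rot: [[-0.003, 1.0, -0.001], [1.0, 0.003, 0.0], [0.0, -0.001, -1.0]]
ft_force: [-0.1, 0.1, 0.2]
opening: 1.002
gripper_force: 0.0
t 24.55 grasp [ 0.4272 -0.001   0.0537] yaw -1.568 tilt [-0.0008  0.0002] j [-11.  -1. 125.   0.  57. -11.] F [-0.1  0.1  0.2] op 1.002 gf 0.0
tool-z turn -0.005
units [ 0.012 -0.006  0.028] rows>= 0.03
```

```bash
python3 -m creep '{"plan":[0,0,0.04,0,0,0,0,0,0,0,0,0]}' && python3 -m creep '{"plan":[0,0,0,0,0,0,0,0,0,0,0,0,0,0,0,0,0,0,0,0,0,0,0,0,0,0,0,0,0,0]}' 1 12;  python3 d.py -1.563 .4268 -.0003 .16
```

```text
t: 24.8
tcp_pos: [0.4275, -0.0011, 0.2151]
eef_rot: [[-0.003, 1.0, 0.0], [1.0, 0.003, -0.0], [-0.0, 0.0, -1.0]]
ft_force: [-0.1, 0.5, 0.2]
opening: 1.0
gripper_force: 0.0
t: 25.42
tcp_pos: [0.4275, -0.001, 0.2152]
eef_rot: [[-0.003, 1.0, 0.0], [1.0, 0.003, -0.0], [-0.0, 0.0, -1.0]]
ft_force: [-0.6, -0.8, 0.8]
opening: 0.729
gripper_force: 12.0
t 25.43 grasp [ 0.4275 -0.001   0.0517] yaw -1.568 tilt [ 0.0001 -0.    ] j [-11.  -1. 125.  -0.  56. -11.] F [-0.6 -0.8  0.8] op 0.729 gf 12.0
tool-z turn -0.005
units [ 0.012 -0.012 -1.805] rows>= 1.81
```

```bash
python3 -m creep '{"plan":[0,0,-0.1,0,0,0,0,0,-0.3,0,0,0,0,0,-0.5,0,0,0,0,0,-0.5,0,0,0,0,0,-0.3,0,0,0]}' && python3 -m creep '{"plan":[0,0,-0.1,0,0,0,0,0,0,0,0,0]}';  python3 d.py -1.66 .444 -.1735 .16 .444 -.1735 .0515
```

```text
t: 26.05
tcp_pos: [0.4278, -0.0011, 0.3192]
eef_rot: [[-0.003, 1.0, 0.002], [1.0, 0.003, -0.0], [-0.0, 0.002, -1.0]]
ft_force: [0.5, -0.1, -0.6]
opening: 0.727
gripper_force: 12.0
t: 26.3
tcp_pos: [0.4274, -0.001, 0.3232]
eef_rot: [[-0.003, 1.0, 0.0], [1.0, 0.003, -0.0], [-0.0, 0.0, -1.0]]
ft_force: [0.1, -0.6, -1.2]
opening: 0.728
gripper_force: 12.0
t 26.3 grasp [ 0.4275 -0.001   0.1597] yaw -1.568 tilt [ 0.0004 -0.0001] j [-11. -11. 120.  -0.  71. -11.] F [ 0.1 -0.6 -1.2] op 0.728 gf 12.0
tool-z turn 0.092
units [-2.839  0.53  -0.006] rows>= 2.89
units [0.    0.    1.808] rows>= 1.81
```

```bash
cat > m5.py <<'E'
from m3 import *
# scene: post tops (z .059) white blobs
for u in((291,231),(246,225.5)):
    q,n=blob(a,u,3,150); print('scene blob',q.round(2),n,onplane(a,q,.056).round(4))
save(a,'s5');save(b,'t5')
A=cv2.resize(a['img'][195:265,230:310],(457,400),interpolation=cv2.INTER_CUBIC);B=cv2.resize(b['img'][200:255,262:312],(340,374),interpolation=cv2.INTER_CUBIC)
o=np.zeros((400,797,3),np.uint8); o[:,:457]=A; o[:374,457:]=B; cv2.imwrite('pics/p7.png',o[...,::-1])
E
python3 m5.py
```

```text
posts top [ 0.4855 -0.2299  0.059 ] [ 0.4005 -0.1169  0.059 ] len 0.1414 ctr [ 0.443  -0.1734  0.059 ] yaw -0.1006
scene px [[290.5 230.9]]
scene px [[245.  225.6]]
scene blob [291.48 230.3 ] 37 [ 0.4914 -0.2281  0.056 ]
scene blob [246.02 225.16] 28 [ 0.4058 -0.1155  0.056 ]
```

View pics/p7.png

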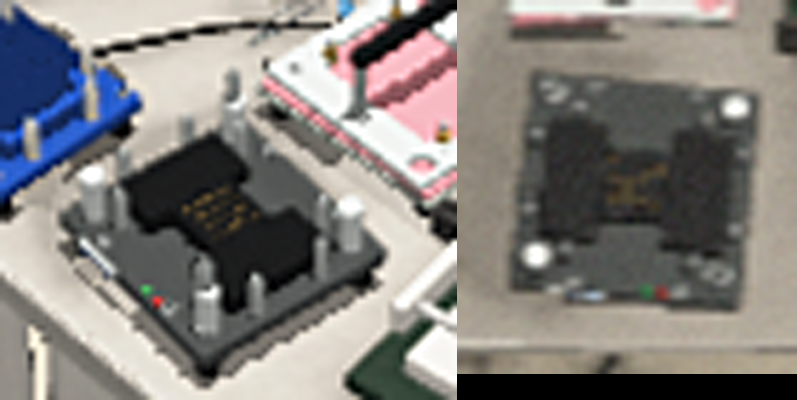

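The empty fixture's seat is fully visible. Both views put the yaw at about -0.097 and the centre near (0.4445, -0.173).

```bash
python3 -m creep '{"plan":[0,0,0,0,0,0.05,0,0,0,0,0,0.048,-0.7,0.13,0,0,0,0,-0.9,0.17,0,0,0,0,-0.8,0.15,0,0,0,0]}' && python3 -m creep '{"plan":[-0.42,0.08,0,0,0,0,0,0,0,0,0,0,0,0,0,0,0,0]}';  python3 d.py -1.666 .4445 -.173 .16 .4445 -.173 .0515
```

```text
t: 27.02
tcp_pos: [0.4404, -0.1483, 0.3221]
eef_rot: [[0.095, 0.996, -0.001], [0.996, -0.095, 0.001], [0.001, -0.001, -1.0]]
ft_force: [0.5, 0.7, 0.1]
opening: 0.727
gripper_force: 12.0
t: 27.4
tcp_pos: [0.4427, -0.1718, 0.3222]
eef_rot: [[0.095, 0.995, -0.002], [0.995, -0.095, 0.001], [0.001, -0.002, -1.0]]
ft_force: [0.2, -0.2, -0.4]
opening: 0.731
gripper_force: 12.0
t 27.4 grasp [ 0.4425 -0.1715  0.1587] yaw -1.666 tilt [-0.0017  0.0015] j [-31.  -4. 114.   0.  70. -25.] F [ 0.2 -0.2 -0.4] op 0.731 gf 12.0
tool-z turn 0.0
units [-0.021  0.036 -0.022] rows>= 0.05
units [0.    0.    1.808] rows>= 1.81
```

```bash
python3 -m creep '{"plan":[-0.01,0.03,0.4,0,0,0,0,0,0.4,0,0,0,0,0,0.3,0,0,0,0,0,0.15,0,0,0,0,0,0,0,0,0]}' && python3 -m creep '{"plan":[0,0,0,0,0,0]}'; python3 d.py -1.666 .4445 -.173 .0515;python3 - <<'E'
from h import *
a=eyes.camera('scene')
A=cv2.resize(a['img'][185:265,230:310],(600,600),interpolation=cv2.INTER_CUBIC)
cv2.imwrite('pics/p8.png',A[...,::-1])
E
```

```text
t: 28.02
tcp_pos: [0.4446, -0.1724, 0.2476]
eef_rot: [[0.094, 0.996, -0.001], [0.996, -0.094, 0.001], [0.001, -0.001, -1.0]]
ft_force: [-0.3, -0.8, 0.3]
opening: 0.725
gripper_force: 12.0
t: 28.15
tcp_pos: [0.4452, -0.1731, 0.2489]
eef_rot: [[0.094, 0.996, 0.001], [0.996, -0.094, -0.001], [-0.001, 0.001, -1.0]]
ft_force: [0.5, -0.0, -0.3]
opening: 0.727
gripper_force: 12.0
t 28.15 grasp [ 0.4454 -0.1732  0.0854] yaw -1.665 tilt [ 0.0011 -0.0006] j [-31.   3. 117.   0.  61. -25.] F [ 0.5 -0.  -0.3] op 0.727 gf 12.0
tool-z turn 0.001
units [ 0.002 -0.015  0.565] rows>= 0.57
```

View pics/p8.png

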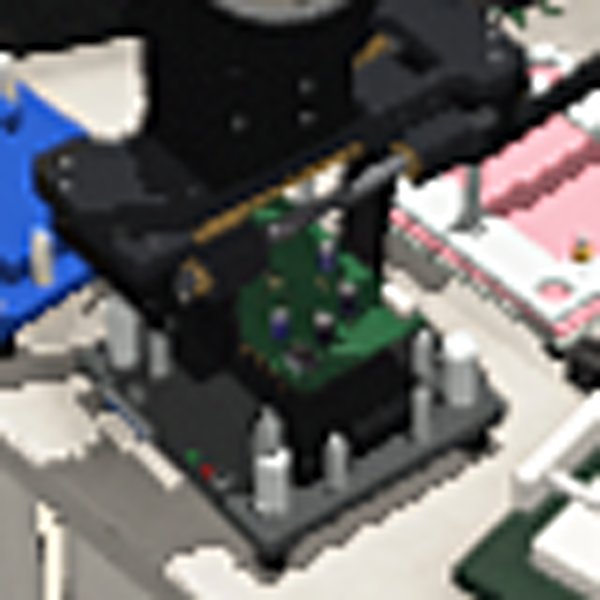

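The board hangs level over the seat between the pegs, so I'll lower it gently.

```bash
python3 -m creep '{"plan":[0,0,0.15,0,0,0,0,0,0.1,0,0,0,0,0,0.1,0,0,0,0,0,0,0,0,0]}' && python3 -m creep '{"plan":[0,0,0.1,0,0,0,0,0,0.05,0,0,0,0,0,0,0,0,0]}'; python3 d.py -1.666 .4445 -.173 .0515
```

```text
t: 28.7
tcp_pos: [0.4445, -0.1731, 0.2263]
eef_rot: [[0.095, 0.995, -0.001], [0.995, -0.095, 0.001], [0.001, -0.001, -1.0]]
ft_force: [-0.8, 0.7, -0.9]
opening: 0.73
gripper_force: 12.0
t: 29.08
tcp_pos: [0.4447, -0.1732, 0.2178]
eef_rot: [[0.095, 0.995, -0.001], [0.995, -0.095, 0.0], [0.0, -0.001, -1.0]]
ft_force: [-0.5, 0.4, 0.3]
opening: 0.731
gripper_force: 12.0
t 29.07 grasp [ 0.4446 -0.1731  0.0543] yaw -1.666 tilt [-0.0005  0.0003] j [-31.   6. 117.  -0.  57. -25.] F [-0.5  0.4  0.3] op 0.731 gf 12.0
tool-z turn 0.0
units [ 0.002 -0.002  0.047] rows>= 0.05
```

```bash
python3 -m creep '{"plan":[0,0,0.04,0,0,0,0,0,0,0,0,0]}' && python3 d.py -1.666 .4445 -.173 .0515 && python3 -m creep '{"plan":[0,0,0,0,0,0,0,0,0,0,0,0,0,0,0,0,0,0,0,0,0,0,0,0]}' 0 && python3 -m creep '{"plan":[0,0,-0.2,0,0,0,0,0,-0.5,0,0,0,0,0,-0.6,0,0,0,0,0,-0.5,0,0,0,0,0,0,0,0,0]}'; python3 d.py -1.571 .386 .2315 .16 .386 .2315 .0485
```

```text
t: 29.32
tcp_pos: [0.4448, -0.1732, 0.2156]
eef_rot: [[0.095, 0.995, -0.0], [0.995, -0.095, 0.0], [0.0, -0.0, -1.0]]
ft_force: [0.1, -0.3, -0.1]
opening: 0.731
gripper_force: 12.0
t 29.32 grasp [ 0.4448 -0.1732  0.0521] yaw -1.666 tilt [-0.0002  0.0001] j [-31.   6. 117.   0.  57. -25.] F [ 0.1 -0.3 -0.1] op 0.731 gf 12.0
tool-z turn 0.0
units [ 0.003 -0.004  0.011] rows>= 0.01
t: 29.82
tcp_pos: [0.4448, -0.1733, 0.2158]
eef_rot: [[0.095, 0.995, 0.0], [0.995, -0.095, -0.0], [-0.0, 0.0, -1.0]]
ft_force: [-0.2, 0.1, -0.1]
opening: 0.985
gripper_force: 0.0
t: 30.45
tcp_pos: [0.4459, -0.1738, 0.3275]
eef_rot: [[0.095, 0.995, 0.006], [0.995, -0.095, -0.003], [-0.003, 0.006, -1.0]]
ft_force: [0.4, 0.4, 0.1]
opening: 0.999
gripper_force: 0.0
t 30.45 grasp [ 0.4468 -0.1744  0.164 ] yaw -1.666 tilt [ 0.0059 -0.0035] j [-31.  -4. 113.   0.  70. -25.] F [0.4 0.4 0.1] op 0.999 gf 0.0
tool-z turn -0.095
units [ 6.765 -1.015  0.066] rows>= 6.84
units [0.    0.    1.858] rows>= 1.86
```

```bash
python3 -m creep '{"plan":[0,0,0,0,0,-0.048,0,0,0,0,0,-0.047,0.6,-0.09,0,0,0,0,0.9,-0.13,0,0,0,0,0.9,-0.13,0,0,0,0]}' && python3 -m creep '{"plan":[0.9,-0.13,0,0,0,0,0.9,-0.13,0,0,0,0,0.9,-0.13,0,0,0,0,0.9,-0.13,0,0,0,0,0.5,-0.08,0,0,0,0]}' && python3 -m creep '{"plan":[0.24,-0.03,0,0,0,0,0,0,0,0,0,0,0,0,0,0,0,0]}';python3 d.py -1.571 .386 .2315 .16 .386 .2315 .0485
python3 - <<'E'
from fit import *
import m3
a,b=m3.a,m3.b
vs=[(a,)+cmask(a,'green',[250,212,287,246]),(b,)+cmask(b,'green',[275,214,303,238])]
for nm,v in(('scene',vs[:1]),('top',vs[1:])):print('flat',nm,fit(v,(.064,.1),[.045,.047],[.4445,-.173,-.095]))
vs=fit([(b,)+cmask(b,'blue',[229,219,262,247])],(.11,.134),[.018,.028],[.427,0,0.]);print('cradle',vs)
save(a,'s9');A=cv2.resize(a['img'][185:265,230:310],(600,600),interpolation=cv2.INTER_CUBIC)
cv2.imwrite('pics/p9.png',A[...,::-1])
E
```

```text
t: 31.08
tcp_pos: [0.423, -0.028, 0.323]
eef_rot: [[0.001, 1.0, -0.001], [1.0, -0.001, 0.001], [0.001, -0.001, -1.0]]
ft_force: [0.7, 0.1, 0.3]
opening: 0.999
gripper_force: 0.0
t: 31.7
tcp_pos: [0.3867, 0.2189, 0.3231]
eef_rot: [[-0.002, 1.0, -0.001], [1.0, 0.002, -0.0], [-0.0, -0.001, -1.0]]
ft_force: [0.7, -0.3, 0.9]
opening: 0.999
gripper_force: 0.0
t: 32.08
tcp_pos: [0.3862, 0.2302, 0.3234]
eef_rot: [[0.001, 1.0, -0.001], [1.0, -0.001, -0.001], [-0.001, -0.001, -1.0]]
ft_force: [-0.8, -0.0, -0.5]
opening: 1.001
gripper_force: 0.0
t 32.08 grasp [0.3861 0.2301 0.1599] yaw -1.572 tilt [-0.0005 -0.0007] j [ 21.  -8. 117.  -0.  70.  21.] F [-0.8 -0.  -0.5] op 1.001 gf 0.0
tool-z turn -0.001
units [ 0.023 -0.002 -0.001] rows>= 0.02
units [0.    0.    1.858] rows>= 1.86
posts top [ 0.4855 -0.23    0.059 ] [ 0.4006 -0.1168  0.059 ] len 0.1415 ctr [ 0.443  -0.1734  0.059 ] yaw -0.1017
scene px [[290.5 230.9]]
scene px [[244.9 225.5]]
flat scene (array([ 0.4449, -0.1733, -0.0883]), np.float64(0.026))
flat top (array([ 0.4425, -0.1719, -0.1079]), np.float64(0.066))
cradle (array([0.426 , 0.0006, 0.004 ]), np.float64(0.055))
```

View pics/p9.png

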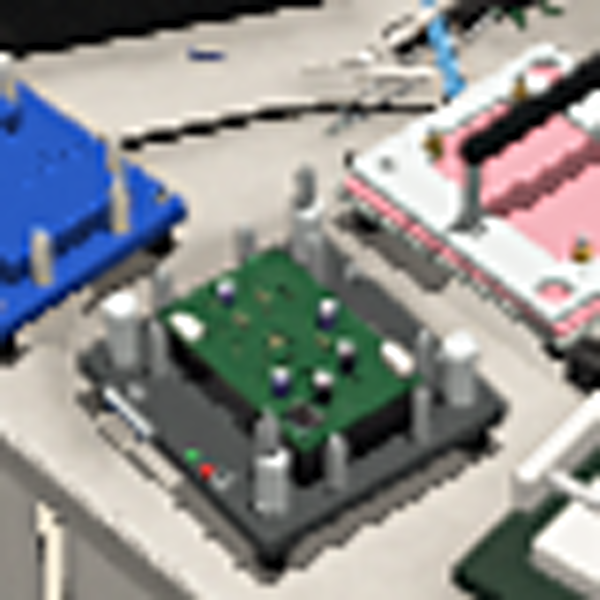

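The flat board lies level between the pegs, with centre fits within 1-2 mm of the fixture. Next is the coil board.

```bash
python3 -m creep '{"plan":[0.025,0,0.5,0,0,0,0,0,0.6,0,0,0,0,0,0.45,0,0,0,0,0,0.2,0,0,0,0,0,0,0,0,0]}' && python3 -m creep '{"plan":[0,0,0.09,0,0,0,0,0,0,0,0,0]}'; python3 d.py -1.571 .386 .2318 .0487
```

```text
t: 32.8
tcp_pos: [0.386, 0.2321, 0.2184]
eef_rot: [[0.001, 1.0, -0.001], [1.0, -0.001, -0.001], [-0.001, -0.001, -1.0]]
ft_force: [-0.2, -0.8, 0.2]
opening: 0.998
gripper_force: 0.0
t: 33.05
tcp_pos: [0.3863, 0.2327, 0.2139]
eef_rot: [[0.0, 1.0, 0.001], [1.0, -0.0, 0.0], [0.0, 0.001, -1.0]]
ft_force: [0.4, -0.3, 0.4]
opening: 0.998
gripper_force: 0.0
t 33.05 grasp [0.3865 0.2328 0.0504] yaw -1.571 tilt [0.001  0.0004] j [ 21.   2. 121.  -0.  56.  21.] F [ 0.4 -0.3  0.4] op 0.998 gf 0.0
tool-z turn 0.0
units [-0.016 -0.008  0.028] rows>= 0.03
```

```bash
python3 -m creep '{"plan":[-0.015,0,0.025,0,0,0,0,0,0,0,0,0]}' && python3 -m creep '{"plan":[0,0,0,0,0,0,0,0,0,0,0,0,0,0,0,0,0,0,0,0,0,0,0,0,0,0,0,0,0,0]}' 1 20 && python3 d.py -1.571 .386 .2318 .0487 && python3 -m creep '{"plan":[0,0,-0.1,0,0,0,0,0,-0.3,0,0,0,0,0,-0.5,0,0,0,0,0,-0.6,0,0,0,0,0,-0.4,0,0,0]}' && python3 -m creep '{"plan":[0,0,0,0,0,0]}'; python3 d.py -1.564 .427 -.0005 .16 .427 -.0005 .0655
```

```text
t: 33.3
tcp_pos: [0.3861, 0.2318, 0.212]
eef_rot: [[-0.0, 1.0, 0.0], [1.0, 0.0, 0.0], [0.0, 0.0, -1.0]]
ft_force: [0.3, 0.1, -0.0]
opening: 1.0
gripper_force: 0.0
t: 33.92
tcp_pos: [0.3861, 0.2318, 0.2119]
eef_rot: [[0.0, 1.0, 0.0], [1.0, -0.0, 0.0], [0.0, 0.0, -1.0]]
ft_force: [0.3, -0.2, -0.7]
opening: 0.744
gripper_force: 20.0
t 33.92 grasp [0.3861 0.2318 0.0484] yaw -1.571 tilt [0. 0.] j [ 21.   3. 121.   0.  56.  21.] F [ 0.3 -0.2 -0.7] op 0.744 gf 20.0
tool-z turn 0.0
units [ 0.001 -0.001 -0.006] rows>= 0.01
t: 34.55
tcp_pos: [0.3861, 0.2318, 0.3276]
eef_rot: [[-0.0, 1.0, 0.001], [1.0, 0.0, 0.0], [0.0, 0.001, -1.0]]
ft_force: [0.2, 0.4, -2.7]
opening: 0.745
gripper_force: 20.0
t: 34.67
tcp_pos: [0.3867, 0.232, 0.3278]
eef_rot: [[-0.0, 1.0, 0.004], [1.0, 0.0, 0.002], [0.002, 0.004, -1.0]]
ft_force: [-0.2, 0.7, -3.2]
opening: 0.745
gripper_force: 20.0
t 34.67 grasp [0.3874 0.2323 0.1643] yaw -1.571 tilt [0.0042 0.0015] j [ 21.  -8. 117.  -0.  70.  21.] F [-0.2  0.7 -3.2] op 0.745 gf 20.0
tool-z turn -0.007
units [-3.884  0.634  0.072] rows>= 3.94
units [0.    0.    1.575] rows>= 1.58
```

```bash
python3 -m creep '{"plan":[-0.4,0.07,0,0,0,0,-0.7,0.125,0,0,0,0,-0.8,0.14,0,0,0,0,-0.8,0.14,0,0,0,0,-0.7,0.125,0,0,0,-0.007]}' && python3 -m creep '{"plan":[-0.47,0.08,0,0,0,0,0,0,0.4,0,0,0,0,0,0.5,0,0,0,0,0,0.25,0,0,0,0,0,0,0,0,0]}' && python3 -m creep '{"plan":[0,0,0,0,0,0]}'; python3 d.py -1.564 .427 -.0005 .0655
python3 - <<'E'
from h import *
a=eyes.camera('scene')
A=cv2.resize(a['img'][165:245,195:275],(600,600),interpolation=cv2.INTER_CUBIC)
cv2.imwrite('pics/p10.png',A[...,::-1])
E
```

```text
t: 35.3
tcp_pos: [0.4214, 0.0262, 0.3241]
eef_rot: [[-0.007, 1.0, -0.002], [1.0, 0.007, 0.0], [0.0, -0.002, -1.0]]
ft_force: [0.8, 0.2, -1.6]
opening: 0.748
gripper_force: 20.0
t: 35.92
tcp_pos: [0.4261, -0.0002, 0.2551]
eef_rot: [[-0.007, 1.0, -0.004], [1.0, 0.007, 0.001], [0.001, -0.004, -1.0]]
ft_force: [-0.9, 0.7, -2.0]
opening: 0.75
gripper_force: 20.0
t: 36.05
tcp_pos: [0.4274, -0.0004, 0.2575]
eef_rot: [[-0.007, 1.0, 0.001], [1.0, 0.007, -0.0], [-0.0, 0.001, -1.0]]
ft_force: [-0.2, 0.2, -2.4]
opening: 0.745
gripper_force: 20.0
t 36.05 grasp [ 4.276e-01 -4.000e-04  9.400e-02] yaw -1.564 tilt [ 0.001  -0.0002] j [-11.  -5. 123.  -0.  62. -11.] F [-0.2  0.2 -2.4] op 0.745 gf 20.0
tool-z turn 0.0
units [-0.002 -0.01   0.475] rows>= 0.47
```

View pics/p10.png

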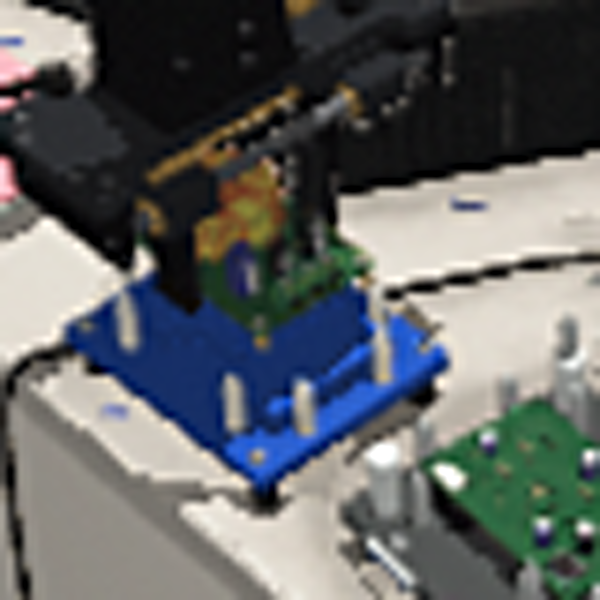

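The coil board hangs level over the cradle, aligned with the pegs. I'll lower it in steps.

```bash
python3 -m creep '{"plan":[0,0,0.1,0,0,0,0,0,0.1,0,0,0,0,0,0.1,0,0,0,0,0,0,0,0,0]}' && python3 -m creep '{"plan":[0,0,0.1,0,0,0,0,0,0.03,0,0,0,0,0,0,0,0,0]}'; python3 d.py -1.564 .427 -.0005 .0643
```

```text
t: 36.6
tcp_pos: [0.4266, -0.0003, 0.2381]
eef_rot: [[-0.007, 1.0, -0.002], [1.0, 0.007, 0.0], [0.0, -0.002, -1.0]]
ft_force: [-0.6, 0.6, -2.7]
opening: 0.749
gripper_force: 20.0
t: 36.98
tcp_pos: [0.4269, -0.0004, 0.2309]
eef_rot: [[-0.007, 1.0, -0.0], [1.0, 0.007, 0.0], [0.0, -0.0, -1.0]]
ft_force: [0.3, 0.1, -2.5]
opening: 0.748
gripper_force: 20.0
t 36.98 grasp [ 4.269e-01 -4.000e-04  6.740e-02] yaw -1.564 tilt [-0.0004  0.0001] j [-11.  -3. 124.   0.  59. -11.] F [ 0.3  0.1 -2.5] op 0.748 gf 20.0
tool-z turn 0.0
units [-0.002  0.002  0.051] rows>= 0.05
```

```bash
python3 -m creep '{"plan":[0,0,0.04,0,0,0,0,0,0.01,0,0,0,0,0,0,0,0,0]}' && python3 -m creep '{"plan":[0,0,0,0,0,0,0,0,0,0,0,0,0,0,0,0,0,0,0,0,0,0,0,0]}' 0 && python3 -m creep '{"plan":[0,0,-0.2,0,0,0,0,0,-0.5,0,0,0,0,0,-0.6,0,0,0,0,0,-0.6,0,0,0,0,0,0,0,0,0]}'; python3 d.py -.02 .606 -.1645 .18
```

```text
t: 37.35
tcp_pos: [0.4271, -0.0004, 0.2281]
eef_rot: [[-0.007, 1.0, 0.0], [1.0, 0.007, -0.0], [-0.0, 0.0, -1.0]]
ft_force: [-0.5, -0.4, -2.4]
opening: 0.749
gripper_force: 20.0
t: 37.85
tcp_pos: [0.4271, -0.0004, 0.2281]
eef_rot: [[-0.007, 1.0, 0.0], [1.0, 0.007, -0.0], [-0.0, 0.0, -1.0]]
ft_force: [-0.2, 0.5, 0.6]
opening: 0.991
gripper_force: 0.0
t: 38.48
tcp_pos: [0.4283, -0.0006, 0.3462]
eef_rot: [[-0.007, 1.0, 0.007], [1.0, 0.007, -0.001], [-0.001, 0.007, -1.0]]
ft_force: [0.1, -0.7, -1.0]
opening: 0.998
gripper_force: 0.0
t 38.48 grasp [ 0.4295 -0.0008  0.1827] yaw -1.564 tilt [ 0.0075 -0.0014] j [-11. -13. 119.   0.  73. -11.] F [ 0.1 -0.7 -1. ] op 0.998 gf 0.0
tool-z turn -1.544
units [-2.996 -2.669  0.045] rows>= 4.01
```

```bash
python3 -m creep '{"plan":[0,0,0,0,0,-0.172,0,0,0,0,0,-0.172,0,0,0,0,0,-0.172,0,0,0,0,0,-0.172,0,0,0,0,0,-0.172]}' && python3 -m creep '{"plan":[0,0,0,0,0,-0.172,0,0,0,0,0,-0.172,0,0,0,0,0,-0.172,0,0,0,0,0,-0.172,0,0,0,0,0,0]}'; python3 d.py -.02 .6046 -.1648 .18
python3 - <<'E'
from fit import *
import fit as F
a=eyes.camera('scene');b=eyes.camera('top')
F.WV=205
vs=[(a,)+cmask(a,'white',[275,188,328,228]),(b,)+cmask(b,'white',[269,170,305,206])]
for nm,v in(('scene',vs[:1]),('top',vs[1:])):print('frame',nm,fit(v,(.12,.128),[.026,.032],[.605,-.165,-.02]))
E
```

```text
t: 39.1
tcp_pos: [0.4266, -0.0004, 0.3414]
eef_rot: [[-0.766, 0.643, -0.001], [0.643, 0.766, 0.0], [0.001, -0.001, -1.0]]
ft_force: [-0.2, -0.0, 0.3]
opening: 1.004
gripper_force: 0.0
t: 39.72
tcp_pos: [0.4267, -0.0004, 0.3415]
eef_rot: [[-1.0, 0.017, -0.001], [0.017, 1.0, 0.0], [0.001, 0.0, -1.0]]
ft_force: [-0.4, -0.3, 0.5]
opening: 1.001
gripper_force: 0.0
t 39.73 grasp [ 4.265e-01 -3.000e-04  1.780e-01] yaw -0.017 tilt [-0.0011  0.0002] j [ -11.  -12.  120.   -0.   73. -100.] F [-0.4 -0.3  0.5] op 1.001 gf 0.0
tool-z turn 0.003
units [-3.022 -2.681 -0.033] rows>= 4.04
frame scene (array([ 0.5789, -0.1639,  0.062 ]), np.float64(0.482))
frame top (array([ 0.6048, -0.1651, -0.0189]), np.float64(0.03))
```

```bash
python3 -m creep '{"plan":[-0.5,-0.45,0,0,0,0,-0.65,-0.58,0,0,0,0,-0.7,-0.62,0,0,0,0,-0.65,-0.58,0,0,0,0,-0.5,-0.45,0,0,0,0]}' && python3 -m creep '{"plan":[0,0,0,0,0,0.003,0,0,0.5,0,0,0,0,0,0.2,0,0,0,0,0,0,0,0,0]}'; python3 d.py -.02 .6046 -.1648 .077;python3 - <<'E'
from fit import *
a=eyes.camera('scene');b=eyes.camera('top')
vs=[(b,)+cmask(b,'green',[228,219,262,247])]
print('coil top',fit(vs,(.066,.1),[.052,.054],[.427,0,0.]))
A=cv2.resize(a['img'][165:245,195:275],(400,400),interpolation=cv2.INTER_CUBIC);B=cv2.resize(a['img'][165:245,260:340],(400,400),interpolation=cv2.INTER_CUBIC)
cv2.imwrite('pics/p11.png',np.hstack([A,B])[...,::-1])
E
```

```text
t: 40.45
tcp_pos: [0.6057, -0.1656, 0.3415]
eef_rot: [[-1.0, 0.02, -0.0], [0.02, 1.0, 0.0], [0.0, 0.0, -1.0]]
ft_force: [0.4, 0.7, 1.2]
opening: 1.001
gripper_force: 0.0
t: 40.95
tcp_pos: [0.6036, -0.1632, 0.2989]
eef_rot: [[-1.0, 0.019, -0.003], [0.019, 1.0, 0.001], [0.003, 0.001, -1.0]]
ft_force: [-0.3, 0.4, 0.3]
opening: 1.0
gripper_force: 0.0
t 40.95 grasp [ 0.6032 -0.163   0.1354] yaw -0.019 tilt [-0.0027  0.0012] j [ -22.   18.   93.    0.   69. -111.] F [-0.3  0.4  0.3] op 1.0 gf 0.0
tool-z turn 0.001
units [-0.025 -0.029  0.973] rows>= 0.97Traceback (most recent call last):
  File "<stdin>", line 3, in <module>
  File "fit.py", line 13, in cmask
    cv2.fillConvexPoly(out,cv2.convexHull(c),1); return out,(l,t)
    ~~~~~~~~~~~~~~~~~~^^^^^^^^^^^^^^^^^^^^^^^^^
cv2.error: OpenCV(4.12.0) /io/opencv/modules/imgproc/src/drawing.cpp:2404: error: (-215:Assertion failed) points.checkVector(2, CV_32S) >= 0 in function 'fillConvexPoly'
```

```bash
python3 -m creep '{"plan":[0,0,0.5,0,0,0,0,0,0.3,0,0,0,0,0,0.1,0,0,0,0,0,0,0,0,0]}' && python3 d.py -.02 .6046 -.1648 .077;python3 - <<'E'
from h import *
a=eyes.camera('scene')
A=cv2.resize(a['img'][165:245,195:275],(400,400),interpolation=cv2.INTER_CUBIC);B=cv2.resize(a['img'][165:245,260:340],(400,400),interpolation=cv2.INTER_CUBIC)
cv2.imwrite('pics/p11.png',np.hstack([A,B])[...,::-1])
E
```

```text
t: 41.55
tcp_pos: [0.6045, -0.164, 0.2461]
eef_rot: [[-1.0, 0.019, -0.0], [0.019, 1.0, 0.0], [0.0, 0.0, -1.0]]
ft_force: [0.6, 1.2, 0.4]
opening: 1.006
gripper_force: 0.0
t 41.55 grasp [ 0.6045 -0.164   0.0826] yaw -0.019 tilt [-0.0002  0.0001] j [ -22.   22.   94.    0.   64. -111.] F [0.6 1.2 0.4] op 1.006 gf 0.0
tool-z turn 0.001
units [-0.002 -0.013  0.094] rows>= 0.09
```

View pics/p11.png

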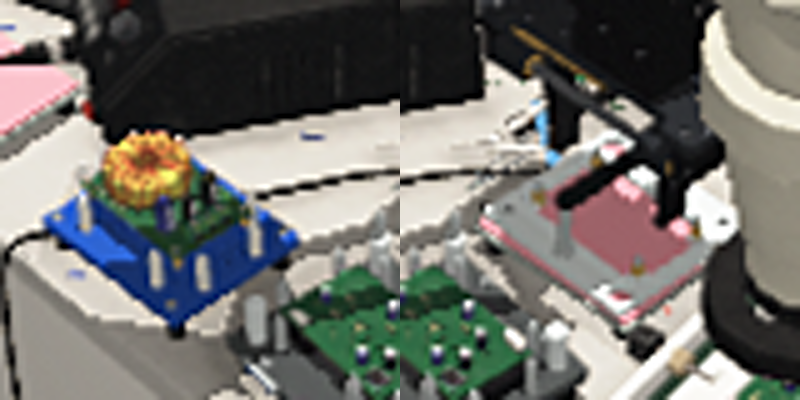

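The coil board sits flat in the cradle and the fingers straddle the frame's handle. That was my last allowed picture, so from here I check by numbers only. Gripping the handle now.

```bash
python3 -m creep '{"plan":[0,-0.012,0.1,0,0,0,0,0,0,0,0,0,0,0,0,0,0,0]}' && python3 -m creep '{"plan":[0,0,0,0,0,0,0,0,0,0,0,0,0,0,0,0,0,0,0,0,0,0,0,0,0,0,0,0,0,0]}' 1 40 && python3 -m creep '{"plan":[0,0,0,0,0,0,0,0,0,0,0,0,0,0,0,0,0,0,0,0,0,0,0,0,0,0,0,0,0,0]}' && python3 -m creep '{"plan":[0,0,0,0,0,0]}'; python3 d.py -.02 .6046 -.1648 .076
```

```text
t: 41.98
tcp_pos: [0.6045, -0.1648, 0.2402]
eef_rot: [[-1.0, 0.019, 0.0], [0.019, 1.0, -0.0], [-0.0, -0.0, -1.0]]
ft_force: [1.1, -0.2, 0.3]
opening: 0.995
gripper_force: 0.0
t: 42.6
tcp_pos: [0.6044, -0.1647, 0.24]
eef_rot: [[-1.0, 0.019, -0.0], [0.019, 1.0, 0.0], [0.0, 0.0, -1.0]]
ft_force: [-0.5, 0.1, 0.1]
opening: 0.515
gripper_force: 0.0
t: 43.22
tcp_pos: [0.6044, -0.1647, 0.24]
eef_rot: [[-1.0, 0.019, -0.0], [0.019, 1.0, 0.0], [0.0, 0.0, -1.0]]
ft_force: [-0.6, 1.4, 0.9]
opening: 0.147
gripper_force: 40.0
t: 43.35
tcp_pos: [0.6044, -0.1647, 0.24]
eef_rot: [[-1.0, 0.019, -0.0], [0.019, 1.0, 0.0], [0.0, 0.0, -1.0]]
ft_force: [-0.1, -0.1, 0.2]
opening: 0.148
gripper_force: 40.0
t 43.35 grasp [ 0.6044 -0.1647  0.0765] yaw -0.019 tilt [-0.      0.0001] j [ -22.   22.   94.    0.   63. -111.] F [-0.1 -0.1  0.2] op 0.148 gf 40.0
tool-z turn 0.001
units [-0.003 -0.002  0.009] rows>= 0.01
```

```bash
python3 -m creep '{"plan":[0,0,-0.1,0,0,0,0,0,-0.3,0,0,0,0,0,-0.5,0,0,0,0,0,-0.6,0,0,0,0,0,-0.4,0,0,0]}' && python3 -m creep '{"plan":[0,0,0,0,0,0.039,0,0,0,0,0,0.039,0.4,0.02,0,0,0,0,0.6,0.03,0,0,0,0,0.6,0.03,0,0,0,0]}' && python3 -m creep '{"plan":[0.6,0.03,0,0,0,0,0.4,0.02,0,0,0,0,0,0,0,0,0,0,0,0,0,0,0,0]}'; python3 d.py -.097 .4437 -.173 .19
```

```text
t: 43.98
tcp_pos: [0.6046, -0.1649, 0.3571]
eef_rot: [[-1.0, 0.019, 0.002], [0.019, 1.0, -0.001], [-0.002, -0.001, -1.0]]
ft_force: [-0.2, 1.1, -3.9]
opening: 0.15
gripper_force: 40.0
t: 44.6
tcp_pos: [0.5082, -0.1505, 0.3547]
eef_rot: [[-0.995, 0.096, -0.0], [0.096, 0.995, -0.0], [0.0, -0.0, -1.0]]
ft_force: [-0.1, -0.5, -4.1]
opening: 0.147
gripper_force: 40.0
t: 45.1
tcp_pos: [0.4503, -0.1421, 0.3551]
eef_rot: [[-0.995, 0.097, 0.002], [0.097, 0.995, -0.001], [-0.002, -0.001, -1.0]]
ft_force: [0.9, 0.1, -3.8]
opening: 0.151
gripper_force: 40.0
t 45.1 grasp [ 0.4506 -0.1422  0.1916] yaw -0.097 tilt [ 0.0019 -0.0009] j [ -27.   -6.  113.    0.   74. -112.] F [ 0.9  0.1 -3.8] op 0.151 gf 40.0
tool-z turn 0.0
units [ 0.066 -0.522  0.026] rows>= 0.53
```

```bash
python3 -m creep '{"plan":[0.06,-0.51,0,0,0,0,0,0,0.3,0,0,0,0,0,0.25,0,0,0,0,0,0.1,0,0,0,0,0,0,0,0,0]}' && python3 -m creep '{"plan":[0,0,0,0,0,0]}'; python3 d.py -.097 .4437 -.173 .109
python3 - <<'E'
from fit import *
import fit as F
s=readout.state();z=s['tcp_pos'][2]-.1635-.0502
a=eyes.camera('scene');F.WV=226
c=proj(a,[[.444,-.173,z]])[0]
print(z,c)
for w in(205,226):
    F.WV=w
    print(fit([(a,)+cmask(a,'white',[c[0]-28,c[1]-18,c[0]+26,c[1]+20])],(.12,.128),[z,z+.006],[.445,-.172,-.097]))
E
```

```text
t: 45.72
tcp_pos: [0.4433, -0.1715, 0.3141]
eef_rot: [[-0.995, 0.096, -0.002], [0.096, 0.995, 0.001], [0.002, 0.001, -1.0]]
ft_force: [0.3, -0.7, -4.3]
opening: 0.149
gripper_force: 40.0
t: 45.85
tcp_pos: [0.4437, -0.1719, 0.3155]
eef_rot: [[-0.995, 0.096, 0.001], [0.096, 0.995, -0.0], [-0.001, -0.0, -1.0]]
ft_force: [1.0, -0.6, -3.3]
opening: 0.149
gripper_force: 40.0
t 45.85 grasp [ 0.4438 -0.1719  0.152 ] yaw -0.096 tilt [ 0.0006 -0.0003] j [ -31.   -3.  114.    0.   69. -115.] F [ 1.  -0.6 -3.3] op 0.149 gf 40.0
tool-z turn 0.001
units [ 0.    -0.018  0.716] rows>= 0.72
0.10176363433709051 [267.43973801 218.00480094]
(array([ 0.4712, -0.1383, -0.4709]), np.float64(0.61))
(array([ 0.5008, -0.0855,  0.1909]), np.float64(0.638))
```

```bash
python3 -m creep '{"plan":[0,-0.018,0.1,0,0,0,0,0,0.1,0,0,0,0,0,0.1,0,0,0,0,0,0,0,0,0]}' && python3 -m creep '{"plan":[0,0,0.1,0,0,0,0,0,0,0,0,0]}' ; python3 d.py -.097 .4437 -.173 .109
```

```text
t: 46.4
tcp_pos: [0.443, -0.1729, 0.2962]
eef_rot: [[-0.995, 0.097, -0.001], [0.097, 0.995, 0.001], [0.001, 0.001, -1.0]]
ft_force: [-0.1, -0.1, -5.8]
opening: 0.147
gripper_force: 40.0
t: 46.65
tcp_pos: [0.4431, -0.173, 0.2905]
eef_rot: [[-0.995, 0.097, -0.001], [0.097, 0.995, 0.001], [0.001, 0.0, -1.0]]
ft_force: [-0.2, 0.1, -4.6]
opening: 0.149
gripper_force: 40.0
t 46.65 grasp [ 0.443  -0.1729  0.127 ] yaw -0.097 tilt [-0.0009  0.0005] j [ -31.   -1.  115.    0.   66. -115.] F [-0.2  0.1 -4.6] op 0.149 gf 40.0
tool-z turn 0.0
units [-0.013 -0.001  0.3  ] rows>= 0.3
```

No contact force with the plate below the pin tops, so the pins are in the holes.

```bash
python3 -m creep '{"plan":[-0.01,0,0.1,0,0,0,0,0,0.1,0,0,0,0,0,0.04,0,0,0,0,0,0,0,0,0]}' && python3 d.py -.097 .4437 -.173 .109 && python3 -m creep '{"plan":[0,0,0.04,0,0,0,0,0,0,0,0,0]}' ; python3 d.py -.097 .4437 -.173 .109
```

```text
t: 47.15
tcp_pos: [0.4438, -0.1731, 0.2763]
eef_rot: [[-0.995, 0.097, -0.001], [0.097, 0.995, 0.0], [0.001, 0.0, -1.0]]
ft_force: [-1.0, -0.3, -4.1]
opening: 0.144
gripper_force: 40.0
t 47.15 grasp [ 0.4437 -0.173   0.1128] yaw -0.097 tilt [-0.0006  0.0003] j [ -31.   -0.  116.   -0.   64. -115.] F [-1.  -0.3 -4.1] op 0.144 gf 40.0
tool-z turn 0.0
units [-0.001  0.001  0.063] rows>= 0.06
t: 47.4
tcp_pos: [0.4438, -0.1731, 0.2742]
eef_rot: [[-0.995, 0.097, -0.0], [0.097, 0.995, 0.0], [0.0, 0.0, -1.0]]
ft_force: [0.1, -0.6, -4.4]
opening: 0.144
gripper_force: 40.0
t 47.4 grasp [ 0.4438 -0.1731  0.1107] yaw -0.097 tilt [-0.0001  0.0001] j [ -31.    0.  116.   -0.   64. -115.] F [ 0.1 -0.6 -4.4] op 0.144 gf 40.0
tool-z turn 0.0
units [0.002 0.002 0.028] rows>= 0.03
```

```bash
python3 -m creep '{"plan":[0,0,0.025,0,0,0,0,0,0,0,0,0]}' && python3 -m creep '{"plan":[0,0,0.005,0,0,0,0,0,0,0,0,0]}'
```

```text
t: 47.65
tcp_pos: [0.444, -0.1732, 0.273]
eef_rot: [[-0.995, 0.097, 0.0], [0.097, 0.995, -0.0], [-0.0, -0.0, -1.0]]
ft_force: [0.2, 0.1, -2.8]
opening: 0.145
gripper_force: 40.0
t: 47.9
tcp_pos: [0.4441, -0.1732, 0.273]
eef_rot: [[-0.995, 0.097, 0.0], [0.097, 0.995, -0.0], [-0.001, -0.0, -1.0]]
ft_force: [-1.4, 0.8, 1.5]
opening: 0.152
gripper_force: 40.0
```

Seated at TCP z 0.273, with contact felt. I'll release, back off and check by fitting.

```bash
python3 -m creep '{"plan":[0,0,0,0,0,0,0,0,0,0,0,0,0,0,0,0,0,0,0,0,0,0,0,0,0,0,0,0,0,0]}' 0 && python3 -m creep '{"plan":[0,0,-0.2,0,0,0,0,0,-0.4,0,0,0,0,0,-0.5,0,0,0,0,0,-0.5,0,0,0,0.3,0.4,0,0,0,0]}' && python3 -m creep '{"plan":[0.3,0.8,0,0,0,0,0.1,0.9,0,0,0,0,0,0.9,0,0,0,0,0,0.9,0,0,0,0,0,0.9,0,0,0,0]}' && python3 -m creep '{"plan":[0,0.8,0,0,0,0,0,0,0,0,0,0,0,0,0,0,0,0]}'
python3 - <<'E'
from fit import *
import fit as F
a=eyes.camera('scene');b=eyes.camera('top')
F.WV=200; vt=(b,)+cmask(b,'white',[271,209,307,246])
F.WV=226; vsn=(a,)+cmask(a,'white',[242,207,294,248])
print('frame top',fit([vt],(.12,.128),[.059,.065],[.445,-.172,-.09]));print('frame scene',fit([vsn],(.12,.128),[.059,.065],[.445,-.172,-.09]))
print('freez',fit([vt,vsn],(.12,.128),[0,.006],[.445,-.172,-.09,.059],True))
for p,bx in((b,[228,219,262,247]),(a,[205,185,250,222])): print('coil',fit([(p,)+cmask(p,'green',bx)],(.066,.1),[.052,.054],[.427,0,0.]))
print('cradle top',fit([(b,)+cmask(b,'blue',[229,219,262,247])],(.11,.134),[.018,.028],[.427,0,0.]))
print([ (np.round(d['bbox']),round(d['score'],2)) for d in nets.recognise(b,'tip_cleaner')]); save(a,'sE');save(b,'tE')
E
```

```text
t: 48.52
tcp_pos: [0.4439, -0.1732, 0.2724]
eef_rot: [[-0.995, 0.097, -0.0], [0.097, 0.995, -0.0], [0.0, -0.0, -1.0]]
ft_force: [0.8, 0.1, 1.1]
opening: 0.629
gripper_force: 0.0
t: 49.15
tcp_pos: [0.4295, -0.1486, 0.3726]
eef_rot: [[-0.995, 0.098, 0.006], [0.098, 0.995, -0.004], [-0.007, -0.003, -1.0]]
ft_force: [-0.3, 0.4, 0.3]
opening: 0.999
gripper_force: 0.0
t: 49.78
tcp_pos: [0.4298, 0.1193, 0.3698]
eef_rot: [[-0.995, 0.097, 0.002], [0.097, 0.995, 0.0], [-0.002, 0.0, -1.0]]
ft_force: [0.8, -0.1, 0.5]
opening: 1.0
gripper_force: 0.0
t: 50.15
tcp_pos: [0.4345, 0.1651, 0.3689]
eef_rot: [[-0.995, 0.096, 0.0], [0.096, 0.995, -0.001], [-0.0, -0.0, -1.0]]
ft_force: [-0.0, 0.1, 0.5]
opening: 1.003
gripper_force: 0.0
frame top (array([ 0.4446, -0.1758, -0.0966]), np.float64(0.024))
frame scene (array([ 0.4486, -0.1703, -0.0944]), np.float64(0.064))
freez (array([ 0.4436, -0.1754, -0.1   ,  0.0657]), np.float64(0.102))
coil (array([ 0.4244, -0.0057,  0.0246]), np.float64(0.469))
coil (array([ 0.4274, -0.0009, -0.0102]), np.float64(0.483))
cradle top (array([ 0.426, -0.   ,  0.004]), np.float64(0.05))
[(array([139., 228., 151., 243.]), 0.64), (array([228., 219., 263., 246.]), 0.43)]
```

Run:
```python
from h import *
a=eyes.camera('scene');b=eyes.camera('top')
def ext(p,B):
    l,t,r,bb=B; m=(p['img'][t:bb,l:r].max(2)<45).astype(np.uint8); n,lab,st,_=cv2.connectedComponentsWithStats(m)
    c=np.argwhere(lab==1+np.argmax(st[1:,4]))[:,::-1]+[l,t]; return cv2.minAreaRect(c.astype(np.int32))
def ray(p,uv):
    d=p['T'][:3,:3]@np.linalg.inv(p['camera_matrix'])@np.array([*uv,1.]); return p['T'][:3,3],d/np.linalg.norm(d)
A=ext(a,[244,203,288,228]);B=ext(b,[280,205,298,243]); print(A,B)
(o1,d1),(o2,d2)=ray(a,A[0]),ray(b,B[0]); s=np.linalg.lstsq(np.c_[d1,-d2],o2-o1,rcond=None)[0]; print(o1+s[0]*d1,o2+s[1]*d2)
z=((o1+s[0]*d1)[2]+(o2+s[1]*d2)[2])/2
if abs(z-.1105)<.005: print(ctrl.finish_job())
```

```text
((268.1000671386719, 216.70004272460938), (4.0249223709106445, 31.752164840698242), 63.43495178222656) ((288.0942687988281, 224.46311950683594), (3.3498222827911377, 27.160722732543945), 5.194429397583008)
[ 0.44506247 -0.17495524  0.10788981] [ 0.44222675 -0.17306517  0.10742414]
the job is handed in; nothing more can be done
None
```

I handed the job in at about t = 50 s of 128 s; it returned no verdict. By my checks, the flat board sits in the test fixture with the frame over the guide pins above it, the coil board sits in the blue cradle, and the arm had let go and backed off.

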